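# Unlock the microscope's specimen slide and push the fossil under the lens

## Robot

A 6-joint arm with a two-finger parallel gripper is mounted at the origin on the work surface. World frame = base frame: x ahead of the robot, y to its left, z up, the work surface at z = 0. Lengths are in m, angles in rad, forces in N, time in s.
With the tool pointing down it reaches from about 0.35 to 0.975 m from the base axis. Payload 4.9 kg.
Tool frame: the origin (TCP) lies on the centre line of the jaws, within the pads' length; the fingertips stand 11 mm ahead of it and the grasp point (between the pads) lies 8 mm behind it; z points along the fingers, y is the direction in which the jaws open and shut (so a half turn about z gives the same grasp; the last joint's range is limited). The gripper opens to 85 mm and grips with 20 to 120 N. Pads are 22 mm wide; open, the fingers measure 114 mm over their backs; the gripper's body (76 mm by 85 mm) begins 54 mm behind the grasp point. The pads swing forward as they close: fully open they stand 13 mm farther back than shut.
Start: joints at [1.126, 0.053, 1.613, -0, 1.476, -0.119], TCP at [0.2, 0.592, 0.208] pointing down, gripper open.
Joint ranges: [-3.01, 3.01], [-1.01, 2.22], [0.06, 2.58], [-1.02, 4.17], [0.09, 2.62], [-3.14, 3.14]. Speed limits (rad/s): [2.57, 2.57, 3.14, 3.14, 3.14, 3.14].

## Interface

Orientations are given as a rotation vector (axis times angle).
In Python, from station import ctrl gives the robot as it stands.
- The arm moves only by the tool send_rows, never from a script. Its argument "series" is a list of rows, each an object of numbers: "tx", "ty", "tz": the shift along the tool's x, y, z in cm; "wx", "wy", "wz": the turn, a rotation vector about the tool's x, y, z in rad; "jaw": the closure, from 0 (fully open) to 1 (shut). In form: [{"tx": .., "ty": .., "tz": .., "wx": .., "wy": .., "wz": .., "jaw": ..}, ...]. A call has 1 to 5 rows; each row shifts and turns the pose as measured when the row begins, along the tool's axes as they then stand; what a row does not reach is not made up. A row lasts 1/8 s, in which the tool goes at most 62.5 mm and 10.7 degrees, less where a joint would pass 70% of its speed; a pose out of reach is approached as far as the arm can. A call is refused whole if a number of a shift passes 6.25 or a number of a turn 0.188, either way. A call with a gripper value outside its range is refused whole. The fingers move at their own pace and stop on an object; "squeeze" is the grip in N (left out, the last holds). Time passes only in rows, so rows that do not move let the fingers close. It gives the time, the measured TCP pose, the force and the opening at its end, in the units of the state.
- ctrl.get_obs(): the state, without advancing time (a new reading comes with each control period).
- ctrl.get_image(name): name is "side" or "top" or "wrist"; returns the picture (480x640x3 uint8, red, green, blue); there is no depth.
- ctrl.camera_info(name): a dict with "mtx" (3x3 intrinsics, pixels), "R" (3x3) and "t" (3): a world point X has camera coordinates R X + t. Camera axes: x right, y down, z forward; pixel columns grow to the right and rows downward; lengths in m; the calibration is good to about 2 mm. A picture is of the moment at which its call begins: read the wrist's pose just before it. camera_info takes no time and is no camera call; for the wrist camera it gives the pose at the moment of the call.
- ctrl.finish_job(): hands the job in, once; it reports no verdict.
The state is a dict: "t": time; "q": joint angles; "dq": joint speeds; "effort": joint torques, N m; "tool_pos": TCP position; "tool_rot": TCP orientation; "contact_force": force on the tool from outside, world axes, zero at the start; "wrist_torque": the same for the moment, N m; "opening": finger opening in m.
Only numpy, scipy, OpenCV 4.12 (cv2) and the standard library are available. Lean on these libraries where they do the work, as an engineer would, in place of code of your own. Each camera call takes 0.05 s, during which the arm holds its last target.

## Task

The specimen slide of the microscope is locked. With a fingertip against its knurled rim, roll the big locking ring two full turns anticlockwise (seen from above), no more and no less; then push the freed slide gently by its upright end plate, all the way to its stop, so that the fossil comes under the lens. Pick nothing up, do not touch the fossil, and leave the card tray, the jar and the brush where they are.

Things in the scene. Friction and masses are not known exactly. Their poses are not given: they have to be found in the camera images.
- stand: fixed white microscope stand: flat casting 225 x 540 x 25 mm, origin on the table below it, casting spanning x -107 to +118, y +-270 mm. Microscope pillar and head on its +y end. Slide runs along the stand's +y on the line x = -50 mm (robot's side), with its push plate at the -y end; locking ring at x 45, y -120 mm on a turret of radius 34 mm.
- ring_centre (a point): centre of the ring's top face, 80 mm above the table. Dark steel disc, vertical axis, 93 mm across the ridges (radius 46.5 mm); rim 58 to 80 mm above the table with 32 upright ridges about 2.5 mm high. Turns in place without rising, friction 0.05 N m, stays where left. Brass stud in its middle, 20 mm across, 3.5 mm proud at the start, rises 4 mm per turn
- ring_mark (a point): outer part of the raised bright radial bar (26 x 5 x 3 mm) on the ring's top face, 40 mm from the axis; it turns with the ring and shows its angle. At the start, fully tight, it points along the stand's +x
- guard (a point): middle of the top of the fixed white guard block, 60 (x) x 24 (y) mm, 85 mm above the table, beside the ring on the stand's +y side, 10 mm from the rim: a finger cannot go all the way round; the rest of the rim (some 240 degrees) is free from outside, with nothing near it higher than the ring but the slide's push plate
- bar_tip (a point): top of the free end of the steel lock bar (10 mm wide, 8 thick) that reaches from under the ring over the slide's edge, between two lugs; it rises 4 mm per turn with the stud, from 46 mm above the table, and frees the slide after about 1.5 turns
- ring (a joint): angle of the locking ring, rad: 0 fully tight (start), growing anticlockwise seen from above; two full turns = 12.57; the thread ends at 18.85
- slide (a joint): travel of the specimen slide along the stand's +y, m: 0 at the start (locked, about 1 mm of play), 0.100 against its stop. Friction about 1.5 N, stays where it is left
- push_plate (a point): middle of the outer (-y) face of the upright plate at the slide's -y end: aluminium, 66 mm wide (x), 14 mm thick (y), from 36 to 86 mm above the table; this point lies 67 mm above the table, and moves with the slide. Push it along the stand's +y
- recess (a point): middle of the floor (37 mm above the table) of the black-rimmed square recess on the slide, 57 x 62 mm inside, rim 6 mm high, in which the fossil lies
- lens_point (a point): fixed point below the lens, 37 mm above the table, where the recess arrives when the slide is at its stop. The lens (62 mm across) hangs above it, its lower face 205 mm above the table; the head reaches from the stand's y 20 to 250 mm and 0.4 m up
- fossil: loose stone slab 46 x 50 x 14 mm with a coiled fossil on it, 90 g, lying in the recess; origin under its middle
- card_tray: bystander: loose open white card tray 75 x 60 x 22 mm with a stone in it, on the table on the far side of the stand; origin under its middle
- glue_jar: bystander: loose amber jar, 40 mm across, 60 mm high, on the table on the far side of the stand; origin under its middle
- brush: bystander: loose brush 150 mm long lying on the table off the stand's -y end
Things that resemble listed ones, but are neither listed nor needed, are in the scene too. What is meant by the fossil is not blue, purple or red, and is the larger of those in its own colour.

How it is judged:
On the way, in this order (a step that is already met when the one before it is completed fails the run):
1. the locking ring has been loosened two full turns (within 35 degrees) (value of joint ring between 11.96 and 13.18 rad), for 0.2 s.
2. the slide is against its stop (value of joint slide above 0.095 m), for 0.2 s.
At the end, for the whole second after the job is handed in: the ring stands two full turns from tight (within 35 degrees), the slide is within 5 mm of its stop, and the fossil lies flat in its recess, within 15 mm of the point below the lens, at rest (all of step 1 and value of joint slide above 0.095 m and horizontal distance between fossil and lens_point below 0.015 m and distance between fossil and recess below 0.012 m and angle between fossil's own z axis and vertical below 0.15 rad and linear speed of fossil below 0.02 m/s); the robot touches nothing.
It fails at once if the ring is turned more than 35 degrees past two turns (value of joint ring above 13.18 rad).
It fails at once if the slide is shoved faster than 0.25 m/s (velocity of joint slide above 0.25 m/s).
It fails at once if the fossil is touched by the robot, lifted or jolted out of its recess (contact force between any of the arm, the fingers and fossil above 0.3 N or distance between fossil and recess above 0.02 m).
It fails at once if a bystander is moved more than 15 mm or lifted (distance of any of card_tray, glue_jar, brush from where it was at the start of the episode above 0.015 m).
It also fails if it takes over 72 s, if anything falls off the work surface, if the arm or the gripper's body presses on something with over 40 N, if the wrist force passes 120 N, or if a joint passes its speed limit or range.

## Working session

There is one attempt and no reset: what is moved stays moved. The work goes in short steps, Python scripts to look and compute and a tool call to move; the robot and the scene stay as the last step left them, time stands still between calls to the robot, and variables do not carry over. Pictures are saved under pics/ and viewed, and the job is handed in when it is done.

Besides the shell and the picture viewer there is one more tool, called after "Emit:" in YAML: its name, and indented under it one key for each argument. send_rows: Moves the arm, as the interface text tells. Its arguments: {"type":"object","properties":{"series":{"type":"array"},"squeeze":{"type":"number"}},"required":["series"]}

```bash
mkdir -p pics; ls; python3 - <<'E'
from station import ctrl
import cv2
for n in ("side","top","wrist"):
    im=ctrl.get_image(n); cv2.imwrite(f"pics/{n}0.png",im[:,:,::-1])
    c=ctrl.camera_info(n); print(n,c["mtx"].round(1).tolist(),c["R"].round(3).tolist(),c["t"].round(3).tolist())
o=ctrl.get_obs(); print(o)
E
```

```text
pics
side [[599.1, 0.0, 328.4], [0.0, 599.1, 233.1], [0.0, 0.0, 1.0]] [[0.766, -0.643, -0.001], [-0.404, -0.48, -0.778], [0.5, 0.596, -0.628]] [-0.48, 0.213, 1.047]
top [[452.8, 0.0, 323.4], [0.0, 452.8, 241.8], [0.0, 0.0, 1.0]] [[0.024, -1.0, 0.001], [-0.997, -0.024, -0.069], [0.069, 0.001, -0.998]] [-0.128, 0.519, 0.832]
wrist [[389.3, 0.0, 320.3], [0.0, 389.3, 235.7], [0.0, 0.0, 1.0]] [[0.32, 0.947, -0.002], [0.914, -0.309, 0.263], [0.249, -0.086, -0.965]] [-0.623, -0.034, 0.378]
{'t': 0.15, 'q': array([ 1.12596704e+00,  5.32044964e-02,  1.61399485e+00,  1.03953632e-05,
        1.47598265e+00, -1.19017392e-01]), 'dq': array([ 0.00149608, -0.0012542 , -0.00354762,  0.00088131, -0.00037179,
        0.00016109]), 'effort': array([ 5.03044121e-04, -3.94239950e+01, -3.70723271e+01, -1.77218753e-04,
        4.59794101e-03, -2.66837091e-06]), 'tool_pos': array([0.19982861, 0.59164074, 0.20743619]), 'tool_rot': array([-5.09451541e-01, -3.09955116e+00,  2.39310635e-03]), 'contact_force': array([-0.64757171,  0.53108835, -0.6046244 ]), 'wrist_torque': array([-0.00843149,  0.01953755, -0.06570482]), 'opening': 0.08553266682043001}
```

View pics/side0.png

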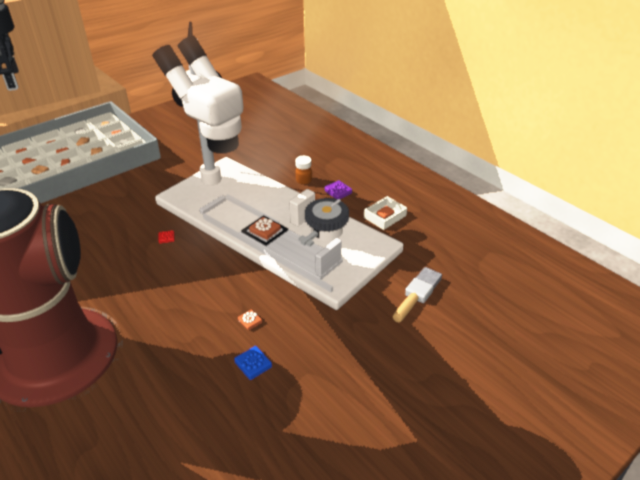

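View pics/top0.png

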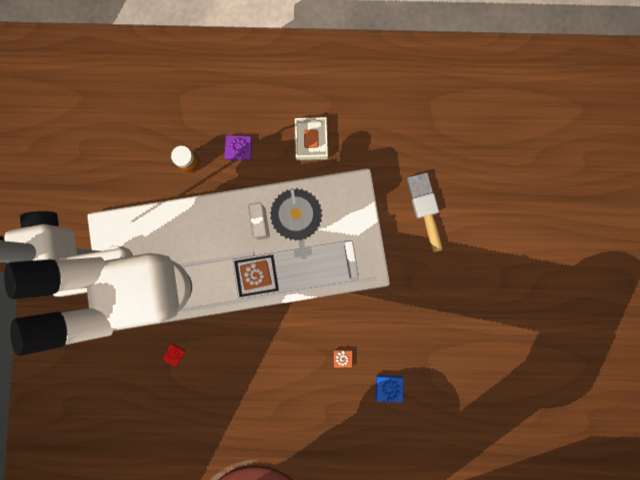

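View pics/wrist0.png

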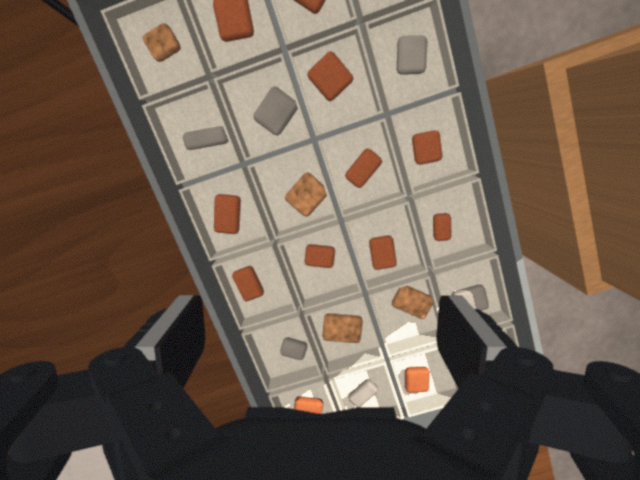

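```bash
cat > h.py <<'E'
from station import ctrl
import numpy as np, cv2
from scipy.spatial.transform import Rotation as Rn
def ray(c,u,v):
    d=c["R"].T@np.linalg.inv(c["mtx"])@np.array([u,v,1.]); return -c["R"].T@c["t"], d
def onz(n,u,v,z):
    o,d=ray(ctrl.camera_info(n),u,v); return o+d*(z-o[2])/d[2]
def proj(n,X):
    c=ctrl.camera_info(n); p=c["mtx"]@(c["R"]@np.array(X)+c["t"]); return p[:2]/p[2]
E
python3 - <<'E'
from h import *
im=cv2.imread("pics/top0.png")
cr=cv2.resize(im[150:350,200:410],None,fx=3.8,fy=3,interpolation=cv2.INTER_CUBIC) if 0 else cv2.resize(im[155:305,215:405],None,fx=4,fy=4,interpolation=cv2.INTER_CUBIC)
cv2.imwrite("pics/topc.png",cr)
s=cv2.imread("pics/side0.png"); cv2.imwrite("pics/sidec.png",cv2.resize(s[170:310,230:420],None,fx=4,fy=4,interpolation=cv2.INTER_CUBIC))
# dark ring fit
hsv=cv2.cvtColor(im,cv2.COLOR_BGR2HSV)
m=((im.max(2)<75)).astype(np.uint8)
m[:, :265]=0;m[:,328:]=0;m[:183]=0;m[243:]=0
ys,xs=np.nonzero(m);print(len(xs),xs.min(),xs.max(),ys.min(),ys.max())
print(onz("top",296,214,.08))
for u,v in ((370,169),(388,286),(88,213)): print(onz("top",u,v,.025).round(4))
E
```

```text
922 271 321 189 239
[ 0.56555148 -0.06689708  0.08      ]
[ 0.6612 -0.2002  0.025 ]
[ 0.4428 -0.2372  0.025 ]
[0.5652 0.3252 0.025 ]
```

View pics/topc.png

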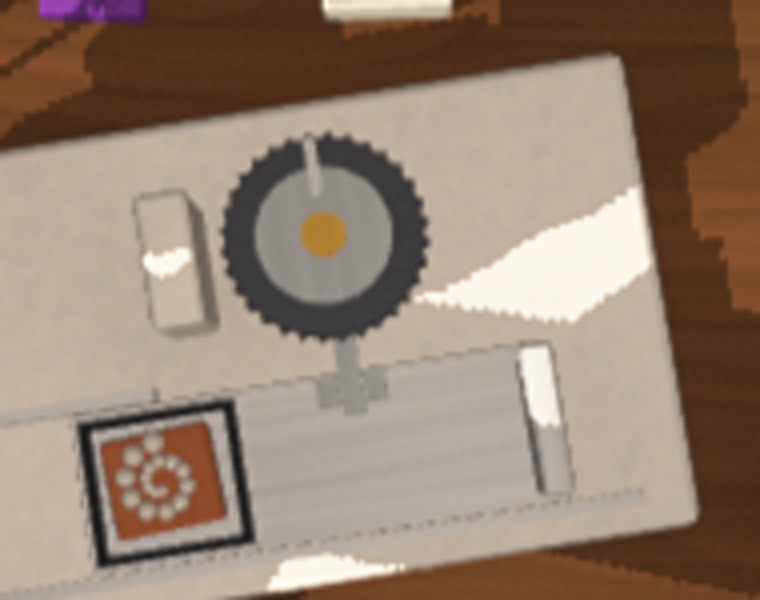

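View pics/sidec.png

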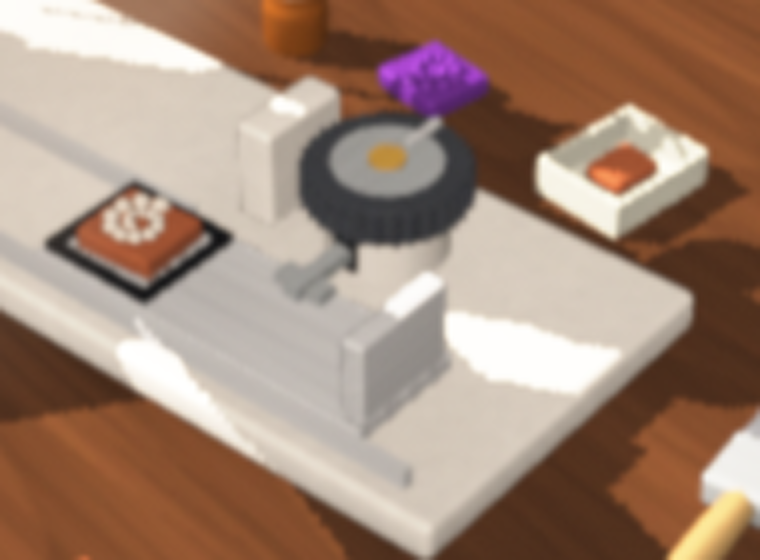

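```bash
python3 - <<'E'
from h import *
from scipy.optimize import least_squares
def tri(a,b):
    f=lambda X: np.r_[proj("top",X)-a, proj("side",X)-b]
    r=least_squares(f,[.45,.2,.3]); return r.x.round(3),np.abs(r.fun).max().round(1)
# near eyepiece tip (black end) top (22,334); side (165,55) ; other eyepiece
print(tri((22,334),(165,55)));print(tri((22,280),(165,55)));print(tri((22,280),(190,45)));print(tri((22,334),(190,45)))
print("plate top corners", [onz("top",215+u/4,155+v/4,.086).round(4).tolist() for u,v in ((519,348),(548,345),(572,488),(541,492))])
print("stand edges")
m=[onz("top",215+u/4,155+v/4,.025).round(4) for u,v in ((622,57),(697,520))];print(m, np.degrees(np.arctan2((m[0]-m[1])[1],(m[0]-m[1])[0])))
a=onz("top",215+310/4,155+145/4,.083);b=onz("top",215+323/4,155+234/4,.0835);print(a,b,np.degrees(np.arctan2(*(a-b)[1::-1])))
E
```

```text
(array([0.392, 0.203, 0.377]), np.float64(1.5))
(array([0.44 , 0.234, 0.344]), np.float64(15.4))
(array([0.449, 0.204, 0.38 ]), np.float64(0.6))
(array([0.403, 0.176, 0.41 ]), np.float64(17.1))
plate top corners [[0.5182, -0.1528, 0.086], [0.5198, -0.1652, 0.086], [0.4585, -0.1767, 0.086], [0.4565, -0.1635, 0.086]]
stand edges
[array([ 0.6608, -0.2012,  0.025 ]), array([ 0.4447, -0.2395,  0.025 ])] 10.050324771463917
[ 0.60498352 -0.05985603  0.083     ] [ 0.56596243 -0.06665985  0.0835    ] 9.890805971019951
```

Emit:
send_rows:
  series:
    - {"ty": -5, "jaw": 1}
    - {"ty": -5, "jaw": 1}
    - {"ty": -5, "jaw": 1}
    - {"ty": -5, "jaw": 1}
    - {"ty": -4, "jaw": 1}
  squeeze: 60

```text
invalid input at $.series[0]: expected keys tx, ty, tz, wx, wy, wz, jaw
```

Emit:
send_rows:
  series:
    - {"tx": 0, "ty": -5, "tz": 0, "wx": 0, "wy": 0, "wz": 0, "jaw": 1}
    - {"tx": 0, "ty": -5, "tz": 0, "wx": 0, "wy": 0, "wz": 0, "jaw": 1}
    - {"tx": 0, "ty": -5, "tz": 0, "wx": 0, "wy": 0, "wz": 0, "jaw": 1}
    - {"tx": 0, "ty": -5, "tz": 0, "wx": 0, "wy": 0, "wz": 0, "jaw": 1}
    - {"tx": 0, "ty": -4, "tz": 0, "wx": 0, "wy": 0, "wz": 0, "jaw": 1}
  squeeze: 60

```text
t: 0.78
tool_pos: [0.121, 0.3585, 0.2044]
tool_rot: [-0.508, -3.098, 0.013]
contact_force: [0.9, -0.7, 1.2]
opening: -0.0001
```

Emit:
send_rows:
  series:
    - {"tx": 0, "ty": 0, "tz": 0, "wx": -0.18, "wy": 0, "wz": 0, "jaw": 1}
    - {"tx": 0, "ty": 0, "tz": 0, "wx": -0.18, "wy": 0, "wz": 0, "jaw": 1}
    - {"tx": 0, "ty": 0, "tz": 0, "wx": -0.18, "wy": 0, "wz": 0, "jaw": 1}

```text
t: 1.15
tool_pos: [0.1332, 0.3947, 0.2029]
tool_rot: [0.479, 2.92, 0.776]
contact_force: [-0.5, 0.5, 0.0]
opening: -0.0002
```

Emit:
send_rows:
  series:
    - {"tx": 0, "ty": -3, "tz": 2.5, "wx": 0, "wy": 0, "wz": 0, "jaw": 1}
    - {"tx": 0, "ty": -3, "tz": 2.5, "wx": 0, "wy": 0, "wz": 0, "jaw": 1}

```text
t: 1.4
tool_pos: [0.1313, 0.3882, 0.1264]
tool_rot: [0.481, 2.925, 0.761]
contact_force: [-0.3, -0.2, 0.4]
opening: -0.0001
```

```bash
python3 - <<'E'
from h import *
o=ctrl.get_obs(); R=Rn.from_rotvec(o["tool_rot"]).as_matrix(); print(o["t"],o["tool_pos"],np.hypot(*o["tool_pos"][:2]),o["q"].round(3)); print(R.round(3))
E
```

```text
1.4 [0.13133867 0.38822884 0.12643158] 0.4098432366089024 [ 0.957 -1.01   2.546  0.155  1.119 -0.321]
[[-0.947  0.28   0.155]
 [ 0.32   0.827  0.462]
 [ 0.001  0.487 -0.873]]
```

Emit:
send_rows:
  series:
    - {"tx": 0, "ty": -2.2, "tz": 3.6, "wx": 0, "wy": 0, "wz": 0, "jaw": 1}
    - {"tx": -6.1, "ty": -0.4, "tz": -0.2, "wx": 0, "wy": -0.073, "wz": 0.131, "jaw": 1}
    - {"tx": -6.1, "ty": -0.4, "tz": -0.2, "wx": 0, "wy": -0.073, "wz": 0.131, "jaw": 1}

```text
t: 1.78
tool_pos: [0.2402, 0.3364, 0.0845]
tool_rot: [0.89, 2.763, 0.71]
contact_force: [-0.2, 0.1, 0.7]
opening: -0.0
```

```bash
cat > st.py <<'E'
from h import *
o=ctrl.get_obs(); R=Rn.from_rotvec(o["tool_rot"]).as_matrix(); print(round(o["t"],2),o["tool_pos"].round(4),"rad",np.hypot(*o["tool_pos"][:2]).round(3),"az",np.degrees(np.arctan2(o["tool_pos"][1],o["tool_pos"][0])).round(1),o["q"].round(3),o["contact_force"].round(1)); print(R.round(3))
E
python3 st.py
```

```text
1.77 [0.2402 0.3364 0.0845] rad 0.413 az 54.5 [ 0.672 -0.939  2.584  0.154  1.016 -0.325] [-0.2  0.1  0.7]
[[-0.812  0.511  0.282]
 [ 0.584  0.711  0.391]
 [-0.     0.482 -0.876]]
```

Emit:
send_rows:
  series:
    - {"tx": -6.1, "ty": 0.3, "tz": 0.2, "wx": 0, "wy": -0.073, "wz": 0.131, "jaw": 1}
    - {"tx": -6.1, "ty": -0.2, "tz": -0.2, "wx": 0, "wy": -0.073, "wz": 0.131, "jaw": 1}
    - {"tx": -6.1, "ty": -0.4, "tz": -0.2, "wx": 0, "wy": -0.073, "wz": 0.131, "jaw": 1}
    - {"tx": -6.1, "ty": -0.4, "tz": -0.2, "wx": 0, "wy": -0.073, "wz": 0.131, "jaw": 1}

```text
t: 2.28
tool_pos: [0.3939, 0.1462, 0.0847]
tool_rot: [1.621, 2.268, 0.582]
contact_force: [0.3, -0.1, -0.4]
opening: -0.0001
```

```bash
python3 st.py;python3 - <<'E'
from h import *
cv2.imwrite("pics/s2.png",ctrl.get_image("side")[:,:,::-1])
E
```

```text
2.27 [0.3939 0.1462 0.0847] rad 0.42 az 20.4 [ 0.099 -0.9    2.567  0.129  0.985 -0.276] [ 0.3 -0.1 -0.4]
[[-0.323  0.828  0.458]
 [ 0.946  0.284  0.153]
 [-0.003  0.483 -0.875]]
```

View pics/s2.png

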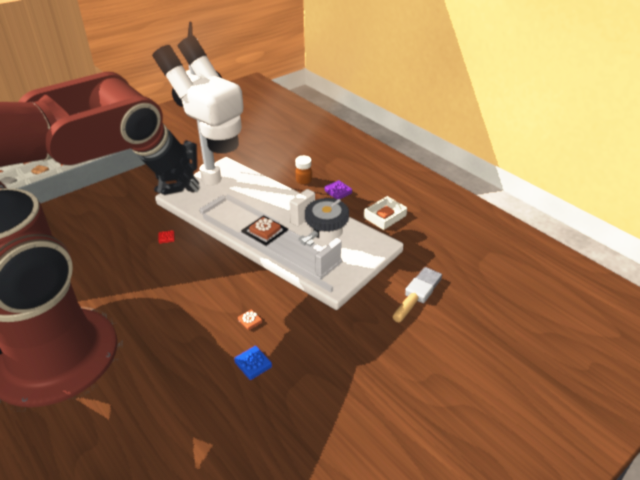

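Emit:
send_rows:
  series:
    - {"tx": -6.1, "ty": -0.4, "tz": -0.2, "wx": 0, "wy": -0.073, "wz": 0.131, "jaw": 1}
    - {"tx": -6.1, "ty": -0.4, "tz": -0.2, "wx": 0, "wy": -0.073, "wz": 0.131, "jaw": 1}
    - {"tx": -6.1, "ty": -0.4, "tz": -0.2, "wx": 0, "wy": -0.073, "wz": 0.131, "jaw": 1}
    - {"tx": -4.5, "ty": 3, "tz": -5, "wx": 0.18, "wy": -0.06, "wz": 0.1, "jaw": 1}
    - {"tx": 0, "ty": 3, "tz": -5, "wx": 0.18, "wy": 0, "wz": 0, "jaw": 1}

```text
t: 2.95
tool_pos: [0.4048, -0.0755, 0.1698]
tool_rot: [2.374, 1.842, 0.127]
contact_force: [0.1, 0.4, 1.4]
opening: 0.0
```

```bash
python3 st.py
```

```text
2.95 [ 0.4048 -0.0755  0.1698] rad 0.412 az -10.6 [-0.368 -0.625  2.228  0.003  1.38  -0.117] [0.1 0.4 1.4]
[[ 0.249  0.957  0.149]
 [ 0.968 -0.244 -0.054]
 [-0.016  0.157 -0.987]]
```

```bash
cat > plan.py <<'E'
from h import *
# plan(target, yaw_deg, n): rows to reach TCP target pointing down with tool x at yaw
def plan(wp, yaw0=None):
    o=ctrl.get_obs(); p=o["tool_pos"].copy(); R=Rn.from_rotvec(o["tool_rot"])
    for tgt,yaw,n in wp:
        a=np.radians(yaw); T=Rn.from_matrix(np.array([[np.cos(a),np.sin(a),0],[np.sin(a),-np.cos(a),0],[0,0,-1.]]))
        dp=(np.array(tgt)-p)/n; drv=(R.inv()*T).as_rotvec()/n
        for i in range(n):
            s=R.inv().apply(dp)*100; w=drv
            print("{"+", ".join(f'"{k}": {v:.{d}f}' for k,v,d in zip(("tx","ty","tz","wx","wy","wz"),list(s)+list(w),(2,2,2,3,3,3)))+', "jaw": 1},')
            p=p+dp; R=R*Rn.from_rotvec(drv)
        p=np.array(tgt);R=T
E
python3 - <<'E'
from plan import *
plan([((.480,-.067,.13),0,8)])
E
```

```text
{"tx": 0.35, "ty": 0.80, "tz": 0.63, "wx": 0.018, "wy": -0.011, "wz": 0.165, "jaw": 1},
{"tx": 0.48, "ty": 0.74, "tz": 0.61, "wx": 0.018, "wy": -0.011, "wz": 0.165, "jaw": 1},
{"tx": 0.60, "ty": 0.66, "tz": 0.59, "wx": 0.018, "wy": -0.011, "wz": 0.165, "jaw": 1},
{"tx": 0.71, "ty": 0.56, "tz": 0.57, "wx": 0.018, "wy": -0.011, "wz": 0.165, "jaw": 1},
{"tx": 0.80, "ty": 0.45, "tz": 0.55, "wx": 0.018, "wy": -0.011, "wz": 0.165, "jaw": 1},
{"tx": 0.87, "ty": 0.32, "tz": 0.53, "wx": 0.018, "wy": -0.011, "wz": 0.165, "jaw": 1},
{"tx": 0.92, "ty": 0.18, "tz": 0.52, "wx": 0.018, "wy": -0.011, "wz": 0.165, "jaw": 1},
{"tx": 0.94, "ty": 0.04, "tz": 0.51, "wx": 0.018, "wy": -0.011, "wz": 0.165, "jaw": 1},
```

Emit:
send_rows:
  series:
    - {"tx": 0.35, "ty": 0.8, "tz": 0.6, "wx": 0.018, "wy": -0.011, "wz": 0.165, "jaw": 1}
    - {"tx": 0.5, "ty": 0.7, "tz": 0.6, "wx": 0.018, "wy": -0.011, "wz": 0.165, "jaw": 1}
    - {"tx": 0.6, "ty": 0.65, "tz": 0.6, "wx": 0.018, "wy": -0.011, "wz": 0.165, "jaw": 1}
    - {"tx": 0.7, "ty": 0.55, "tz": 0.6, "wx": 0.018, "wy": -0.011, "wz": 0.165, "jaw": 1}
    - {"tx": 0.8, "ty": 0.45, "tz": 0.55, "wx": 0.018, "wy": -0.011, "wz": 0.165, "jaw": 1}

```text
t: 3.58
tool_pos: [0.4567, -0.071, 0.1489]
tool_rot: [3.005, 0.713, 0.058]
contact_force: [0.1, -0.1, 0.1]
opening: -0.0001
```

```bash
python3 st.py; python3 - <<'E'
from plan import *
plan([((.485,-.067,.09),0,4)])
E
```

```text
3.58 [ 0.4567 -0.071   0.1489] rad 0.462 az -8.8 [-0.298 -0.356  2.079 -0.027  1.36   0.812] [ 0.1 -0.1  0.1]
[[ 0.893  0.448  0.049]
 [ 0.45  -0.892 -0.043]
 [ 0.024  0.06  -0.998]]
{"tx": 0.64, "ty": 0.14, "tz": 1.50, "wx": 0.013, "wy": -0.009, "wz": 0.116, "jaw": 1},
{"tx": 0.67, "ty": 0.08, "tz": 1.49, "wx": 0.013, "wy": -0.009, "wz": 0.116, "jaw": 1},
{"tx": 0.69, "ty": 0.02, "tz": 1.48, "wx": 0.013, "wy": -0.009, "wz": 0.116, "jaw": 1},
{"tx": 0.70, "ty": -0.04, "tz": 1.48, "wx": 0.013, "wy": -0.009, "wz": 0.116, "jaw": 1},
```

Emit:
send_rows:
  series:
    - {"tx": 0.6, "ty": 0.15, "tz": 1.5, "wx": 0.015, "wy": -0.01, "wz": 0.12, "jaw": 1}
    - {"tx": 0.65, "ty": 0.1, "tz": 1.5, "wx": 0.015, "wy": -0.01, "wz": 0.12, "jaw": 1}
    - {"tx": 0.7, "ty": 0, "tz": 1.5, "wx": 0.015, "wy": -0.01, "wz": 0.12, "jaw": 1}
    - {"tx": 0.7, "ty": 0, "tz": 1.5, "wx": 0.015, "wy": -0.01, "wz": 0.12, "jaw": 1}

```text
t: 4.08
tool_pos: [0.4859, -0.0662, 0.0877]
tool_rot: [-3.133, 0.044, 0.007]
contact_force: [0.4, 0.4, 0.1]
opening: -0.0
```

```bash
python3 st.py; python3 - <<'E'
from plan import *
plan([((.49,-.067,.077),0,2)])
cv2.imwrite("pics/w3.png",ctrl.get_image("wrist")[:,:,::-1])
cv2.imwrite("pics/s3.png",cv2.resize(ctrl.get_image("side")[150:330,210:450,::-1],None,fx=3,fy=3,interpolation=cv2.INTER_CUBIC))
E
```

```text
4.08 [ 0.4859 -0.0662  0.0877] rad 0.49 az -7.8 [-0.291 -0.164  2.029  0.007  1.283  1.305] [0.4 0.4 0.1]
[[ 1.    -0.028 -0.005]
 [-0.028 -1.     0.008]
 [-0.005 -0.008 -1.   ]]
{"tx": 0.21, "ty": 0.04, "tz": 0.53, "wx": -0.004, "wy": 0.002, "wz": -0.014, "jaw": 1},
{"tx": 0.21, "ty": 0.04, "tz": 0.53, "wx": -0.004, "wy": 0.002, "wz": -0.014, "jaw": 1},
```

View pics/w3.png

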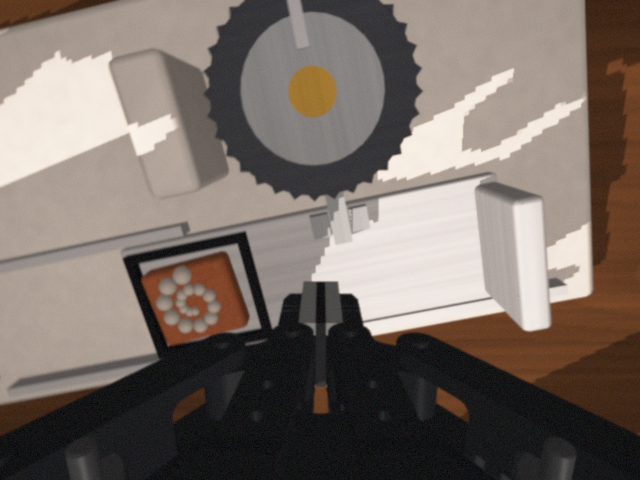

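View pics/s3.png

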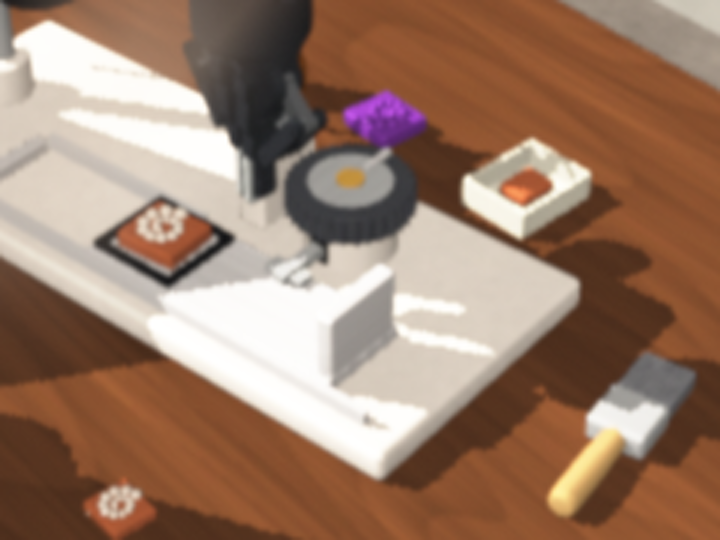

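Emit:
send_rows:
  series:
    - {"tx": 0.4, "ty": 0, "tz": 0.5, "wx": 0, "wy": 0, "wz": -0.02, "jaw": 1}
    - {"tx": 0.8, "ty": 0, "tz": 0.5, "wx": 0, "wy": 0, "wz": 0, "jaw": 1}
    - {"tx": 0.5, "ty": 0, "tz": 0.1, "wx": 0, "wy": 0, "wz": 0, "jaw": 1}
    - {"tx": 0.5, "ty": 0, "tz": 0, "wx": 0, "wy": 0, "wz": 0, "jaw": 1}

```text
t: 4.68
tool_pos: [0.5082, -0.0658, 0.0759]
tool_rot: [-3.134, -0.004, 0.008]
contact_force: [0.8, -0.5, -0.4]
opening: 0.0003
```

```bash
python3 st.py
```

```text
4.67 [ 0.5082 -0.0658  0.0759] rad 0.512 az -7.4 [-0.278 -0.091  1.985  0.006  1.255  1.289] [ 0.8 -0.5 -0.4]
[[ 1.     0.002 -0.005]
 [ 0.002 -1.     0.008]
 [-0.005 -0.008 -1.   ]]
```

Emit:
send_rows:
  series:
    - {"tx": 0.25, "ty": 0, "tz": 0, "wx": 0, "wy": 0, "wz": 0, "jaw": 1}
    - {"tx": 0.25, "ty": 0.98, "tz": 0, "wx": 0, "wy": 0, "wz": -0.17, "jaw": 1}
    - {"tx": 0.25, "ty": 0.98, "tz": 0, "wx": 0, "wy": 0, "wz": -0.17, "jaw": 1}

```text
t: 5.05
tool_pos: [0.5187, -0.0849, 0.0765]
tool_rot: [-3.084, -0.552, 0.004]
contact_force: [-1.2, 0.5, 0.5]
opening: 0.0001
```

```bash
cat > st2.py <<'E'
from h import *
o=ctrl.get_obs(); C=np.array([.566,-.067]); d=o["tool_pos"][:2]-C
R=Rn.from_rotvec(o["tool_rot"]).as_matrix(); f=R.T@o["contact_force"]
print("t",round(o["t"],2),"r",np.hypot(*d).round(4),"ang",(np.degrees(np.arctan2(d[1],d[0]))%360).round(1),"z",o["tool_pos"][2].round(4),"yaw",np.degrees(np.arctan2(R[1,0],R[0,0])).round(1),"tilt",R[2,:2].round(3),"f_tool",f.round(1),"q6",o["q"][5].round(2))
E
python3 st2.py; python3 - <<'E'
from h import *
cv2.imwrite("pics/w4.png",ctrl.get_image("wrist")[:,:,::-1])
E
```

```text
t 5.05 r 0.0506 ang 200.7 z 0.0765 yaw 20.3 tilt [-0.001 -0.009] f_tool [-1.  -0.9 -0.5] q6 0.91
```

View pics/w4.png

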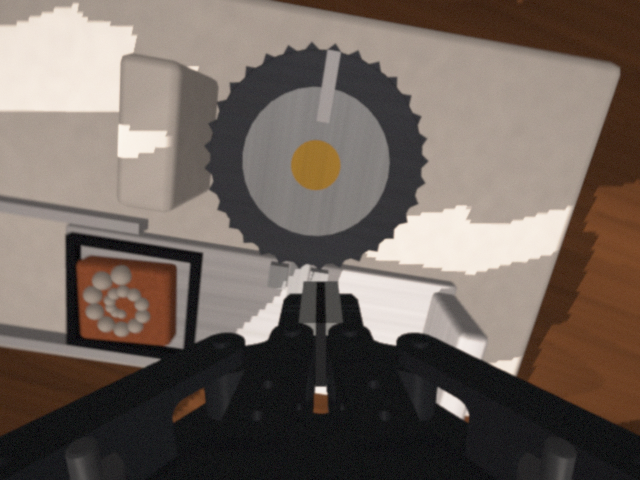

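```bash
cat > ma.py <<'E'
from h import *
def mark(n,im=None,C=(.566,-.067)):
    # camera height offset by unknown; use annulus sampling at z=.083
    if im is None: im=ctrl.get_image(n)
    g=im.min(2).astype(np.float32)
    A=np.radians(np.arange(0,360,1)); rs=np.linspace(.036,.043,8)
    P=[proj(n,(C[0]+r*np.cos(a),C[1]+r*np.sin(a),.083)) for a in A for r in rs]
    P=np.array(P,np.float32).reshape(360,8,2)
    v=cv2.remap(g,P[...,0],P[...,1],cv2.INTER_LINEAR,borderValue=0).mean(1)
    hot=v>(np.median(v)+0.6*(v.max()-np.median(v)))
    k=int(v.argmax()); idx=[(k+i) for i in range(-8,9)]; w=np.array([max(v[i%360]-np.median(v)-20,0) for i in idx])
    return (np.dot(w,idx)/w.sum()%360).round(1), v.max().round(0), np.median(v).round(0), int(hot.sum())
if __name__=="__main__":
    import sys
    for n in sys.argv[1:]: print(n,mark(n))
E
python3 - <<'E'
from ma import *
print("start",mark("top",cv2.imread("pics/top0.png")[:,:,::-1]))
print("now",mark("wrist",cv2.imread("pics/w4.png")[:,:,::-1]),mark("top"))
E
```

```text
start (np.float64(12.0), np.float32(154.0), np.float32(61.0), 7)Traceback (most recent call last):
  File "<stdin>", line 3, in <module>
  File "ma.py", line 7, in mark
    P=[proj(n,(C[0]+r*np.cos(a),C[1]+r*np.sin(a),.083)) for a in A for r in rs]
       ~~~~^^^^^^^^^^^^^^^^^^^^^^^^^^^^^^^^^^^^^^^^^^^^
  File "h.py", line 9, in proj
    c=ctrl.camera_info(n); p=c["mtx"]@(c["R"]@np.array(X)+c["t"]); return p[:2]/p[2]
ValueError: time passes only in moves, steps and waits
```

```bash
python3 - <<'E'
s=open('ma.py').read()
s=s.replace("    P=[proj(n,(C[0]+r*np.cos(a),C[1]+r*np.sin(a),.083)) for a in A for r in rs]\n","    c=ctrl.camera_info(n); X=np.array([(C[0]+r*np.cos(a),C[1]+r*np.sin(a),.083) for a in A for r in rs]); q=(X@c['R'].T+c['t'])@c['mtx'].T; P=q[:,:2]/q[:,2:]\n")
open('ma.py','w').write(s)
E
python3 - <<'E'
from ma import *
print("now",mark("wrist",cv2.imread("pics/w4.png")[:,:,::-1]))
print(mark("top"))
E
```

```text
now (np.float64(10.4), np.float32(153.0), np.float32(56.0), 8)
(np.float64(nan), np.float32(73.0), np.float32(62.0), 151)ma.py:12: RuntimeWarning: invalid value encountered in scalar divide
  return (np.dot(w,idx)/w.sum()%360).round(1), v.max().round(0), np.median(v).round(0), int(hot.sum())
```

Emit:
send_rows:
  series:
    - {"tx": 0.3, "ty": 0, "tz": 0, "wx": 0, "wy": 0, "wz": 0, "jaw": 1}
    - {"tx": 0.3, "ty": 0, "tz": 0, "wx": 0, "wy": 0, "wz": 0, "jaw": 1}

```text
t: 5.4
tool_pos: [0.5247, -0.0828, 0.0768]
tool_rot: [-3.087, -0.535, 0.004]
contact_force: [-0.1, -0.1, 0.4]
opening: 0.0004
```

```bash
python3 st2.py
```

```text
t 5.4 r 0.0443 ang 200.9 z 0.0768 yaw 19.6 tilt [-0.001 -0.008] f_tool [-0.1  0.1 -0.4] q6 0.93
```

```bash
python3 - <<'E'
from ma import *
im=ctrl.get_image("wrist");cv2.imwrite("pics/w5.png",im[:,:,::-1]);print(mark("wrist",im))
cv2.imwrite("pics/s5.png",cv2.resize(ctrl.get_image("side")[130:290,250:450,::-1],None,fx=3.7,fy=3.7,interpolation=cv2.INTER_CUBIC))
E
```

```text
(np.float64(11.6), np.float32(152.0), np.float32(56.0), 14)
```

View pics/w5.png

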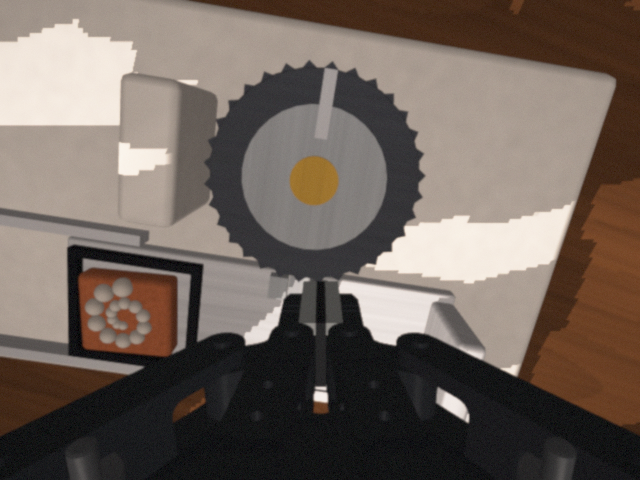

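View pics/s5.png

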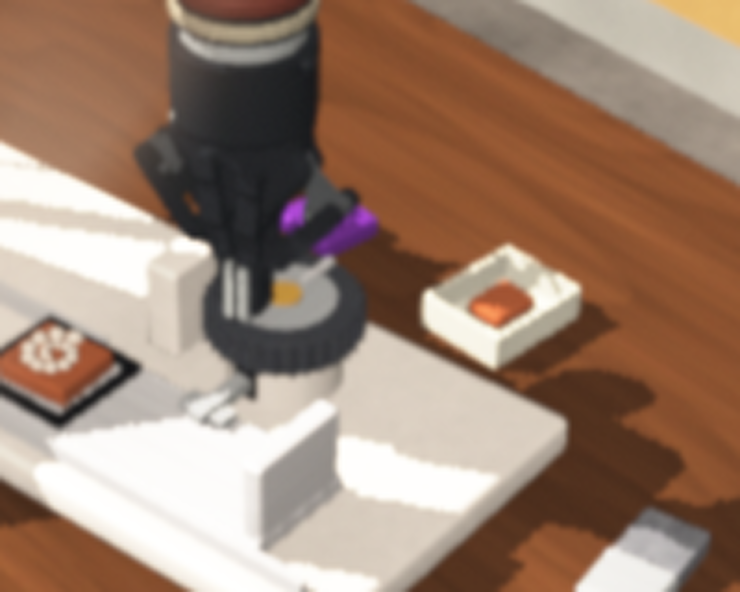

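```bash
python3 - <<'E'
from h import *
o=ctrl.get_obs();R=Rn.from_rotvec(o["tool_rot"]).as_matrix();p=o["tool_pos"]
for dz in (-.03,-.01,0,.011):
  for dx in (-.011,.011):
    X=p+R@[dx,0,dz]; a=proj("side",X); print(dz,dx,X.round(3),"side crop",((a-[250,130])*3.7).round(0))
c=ctrl.camera_info("wrist")
for dz in (-.03,-.01,0,.011):
  for dx in (-.011,.011):
    X=p+R@[dx,0,dz]; q=c["mtx"]@(c["R"]@X+c["t"]); print(dz,dx,(q[:2]/q[2]).round(0))
# ring center two-view: stud top
for z in (.08,.0835): 
  X=np.array([.566,-.067,z]); a=proj("side",X);q=c["mtx"]@(c["R"]@X+c["t"]); print("ring c side crop",((a-[250,130])*3.7).round(0),"wrist",(q[:2]/q[2]).round(0))
E
```

```text
-0.03 -0.011 [ 0.514 -0.087  0.107] side crop [233. 313.]
-0.03 0.011 [ 0.535 -0.079  0.107] side crop [255. 292.]
-0.01 -0.011 [ 0.514 -0.087  0.087] side crop [234. 342.]
-0.01 0.011 [ 0.535 -0.079  0.087] side crop [255. 321.]
0 -0.011 [ 0.514 -0.086  0.077] side crop [234. 357.]
0 0.011 [ 0.535 -0.079  0.077] side crop [255. 335.]
0.011 -0.011 [ 0.514 -0.086  0.066] side crop [234. 372.]
0.011 0.011 [ 0.535 -0.079  0.066] side crop [255. 351.]
-0.03 -0.011 [317. 336.]
-0.03 0.011 [317. 283.]
-0.01 -0.011 [317. 313.]
-0.01 0.011 [317. 265.]
0 -0.011 [317. 303.]
0 0.011 [317. 258.]
0.011 -0.011 [318. 293.]
0.011 0.011 [317. 250.]
ring c side crop [284. 299.] wrist [315. 184.]
ring c side crop [284. 294.] wrist [315. 186.]
```

Emit:
send_rows:
  series:
    - {"tx": -1.5, "ty": 0, "tz": 0, "wx": 0, "wy": 0, "wz": 0, "jaw": 1}
    - {"tx": -1.5, "ty": 0, "tz": 0, "wx": 0, "wy": 0, "wz": 0, "jaw": 1}
    - {"tx": 0, "ty": 0, "tz": 1, "wx": 0, "wy": 0, "wz": 0, "jaw": 1}

```text
t: 5.88
tool_pos: [0.4946, -0.0934, 0.067]
tool_rot: [-3.088, -0.536, 0.003]
contact_force: [0.5, -0.7, -0.1]
opening: -0.0003
```

```bash
python3 st2.py; python3 - <<'E'
from h import *
im=ctrl.get_image("wrist");cv2.imwrite("pics/w6.png",cv2.resize(im[200:440,220:420,::-1],None,fx=2.5,fy=2.5))
im=ctrl.get_image("side")
cv2.imwrite("pics/s6.png",cv2.resize(im[130:290,250:450,::-1],None,fx=3.7,fy=3.7,interpolation=cv2.INTER_CUBIC))
o=ctrl.get_obs();R=Rn.from_rotvec(o["tool_rot"]).as_matrix();p=o["tool_pos"]
for dz in (-.03,0,.011):
  for dx in (-.011,.011):
    X=p+R@[dx,0,dz]; a=proj("side",X); print(dz,dx,X.round(3),"side crop",((a-[250,130])*3.7).round(0))
E
```

```text
t 5.88 r 0.0761 ang 200.3 z 0.067 yaw 19.7 tilt [-0.    -0.008] f_tool [0.2 0.8 0.1] q6 0.89
-0.03 -0.011 [ 0.483 -0.097  0.095] side crop [200. 362.]
-0.03 0.011 [ 0.504 -0.089  0.095] side crop [222. 340.]
0 -0.011 [ 0.483 -0.096  0.065] side crop [201. 405.]
0 0.011 [ 0.504 -0.089  0.065] side crop [222. 383.]
0.011 -0.011 [ 0.483 -0.096  0.054] side crop [201. 421.]
0.011 0.011 [ 0.504 -0.089  0.054] side crop [222. 399.]
```

View pics/w6.png

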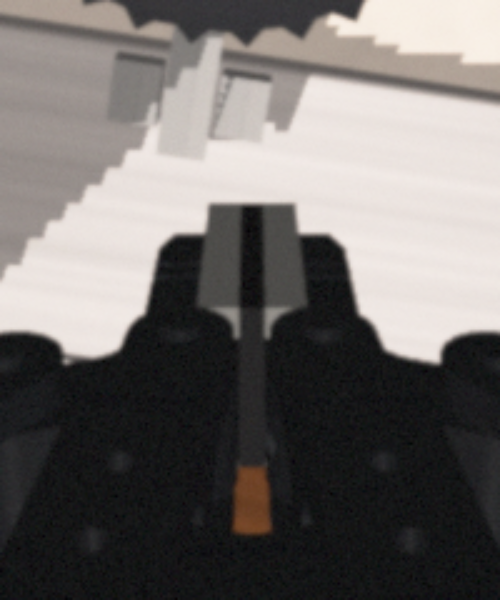

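View pics/s6.png

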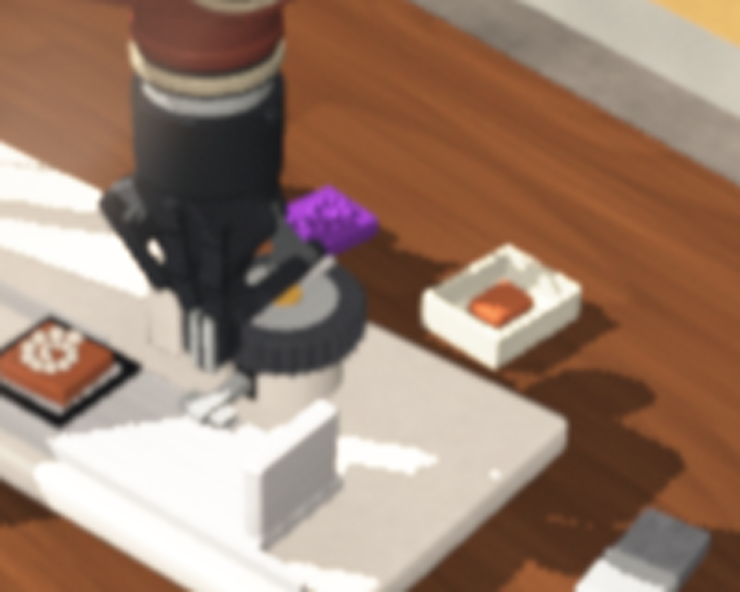

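Emit:
send_rows:
  series:
    - {"tx": 0, "ty": 0, "tz": 1, "wx": 0, "wy": 0, "wz": 0, "jaw": 1}
    - {"tx": 0, "ty": 0, "tz": 1, "wx": 0, "wy": 0, "wz": 0, "jaw": 1}

```text
t: 6.22
tool_pos: [0.4941, -0.0926, 0.0444]
tool_rot: [-3.086, -0.536, 0.006]
contact_force: [-0.1, -0.1, 0.2]
opening: -0.0001
```

```bash
python3 st2.py; python3 - <<'E'
from h import *
im=ctrl.get_image("wrist");cv2.imwrite("pics/w7.png",cv2.resize(im[200:440,220:420,::-1],None,fx=2.5,fy=2.5))
im=ctrl.get_image("side")
cv2.imwrite("pics/s7.png",cv2.resize(im[180:270,260:370,::-1],None,fx=6,fy=6,interpolation=cv2.INTER_CUBIC))
E
```

```text
t 6.22 r 0.0763 ang 199.6 z 0.0444 yaw 19.7 tilt [-0.002 -0.01 ] f_tool [-0.1  0.1 -0.2] q6 0.89
```

View pics/s7.png

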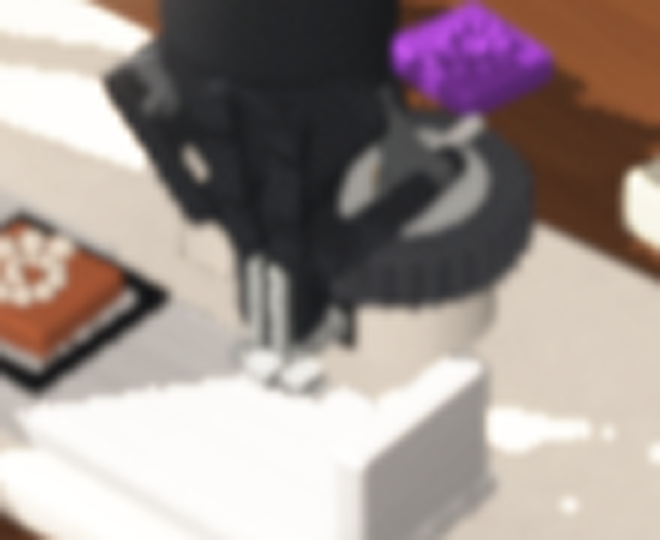

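```bash
python3 - <<'E'
from h import *
for dx in (-.011,0,.011):
  for z in (.05,.06,.07,.08):
    X=np.array([.494+dx*.94,-.0926+dx*.33,z]); print(dx,z,((proj("side",X)-[260,180])*6).round(0))
E
```

```text
-0.011 0.05 [267. 392.]
-0.011 0.06 [267. 369.]
-0.011 0.07 [266. 345.]
-0.011 0.08 [265. 322.]
0 0.05 [285. 374.]
0 0.06 [284. 351.]
0 0.07 [284. 327.]
0 0.08 [283. 304.]
0.011 0.05 [302. 356.]
0.011 0.06 [302. 333.]
0.011 0.07 [301. 310.]
0.011 0.08 [300. 286.]
```

View pics/w7.png

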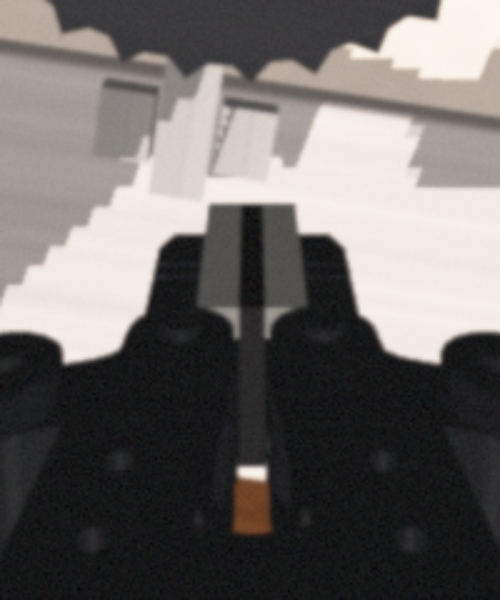

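Emit:
send_rows:
  series:
    - {"tx": 1.0, "ty": 0, "tz": 0.25, "wx": 0, "wy": 0, "wz": 0, "jaw": 1}
    - {"tx": 0.6, "ty": 0, "tz": 0, "wx": 0, "wy": 0, "wz": 0, "jaw": 1}
    - {"tx": 0.4, "ty": 0, "tz": 0, "wx": 0, "wy": 0, "wz": 0, "jaw": 1}

```text
t: 6.7
tool_pos: [0.5139, -0.085, 0.0409]
tool_rot: [-3.085, -0.536, 0.009]
contact_force: [-0.4, -0.2, -0.0]
opening: -0.0
```

```bash
python3 st2.py
```

```text
t 6.7 r 0.0552 ang 199.0 z 0.0409 yaw 19.7 tilt [-0.004 -0.011] f_tool [-0.4  0.   0. ] q6 0.91
```

Emit:
send_rows:
  series:
    - {"tx": 0.3, "ty": 0, "tz": 0, "wx": 0, "wy": 0, "wz": 0, "jaw": 1}
    - {"tx": 0.3, "ty": 0, "tz": 0, "wx": 0, "wy": 0, "wz": 0, "jaw": 1}

```text
t: 6.95
tool_pos: [0.5142, -0.0853, 0.0405]
tool_rot: [-3.087, -0.54, 0.036]
contact_force: [-15.7, -5.0, 12.0]
opening: 0.0
```

```bash
python3 st2.py; python3 - <<'E'
from h import *
im=ctrl.get_image("wrist");cv2.imwrite("pics/w8.png",cv2.resize(im[100:400,150:470,::-1],None,fx=2,fy=2))
im=ctrl.get_image("side")
cv2.imwrite("pics/s8.png",cv2.resize(im[180:270,260:370,::-1],None,fx=6,fy=6,interpolation=cv2.INTER_CUBIC))
E
```

```text
t 6.95 r 0.0549 ang 199.4 z 0.0405 yaw 19.9 tilt [-0.022 -0.011] f_tool [-16.7  -0.8 -11.7] q6 0.92
```

View pics/s8.png

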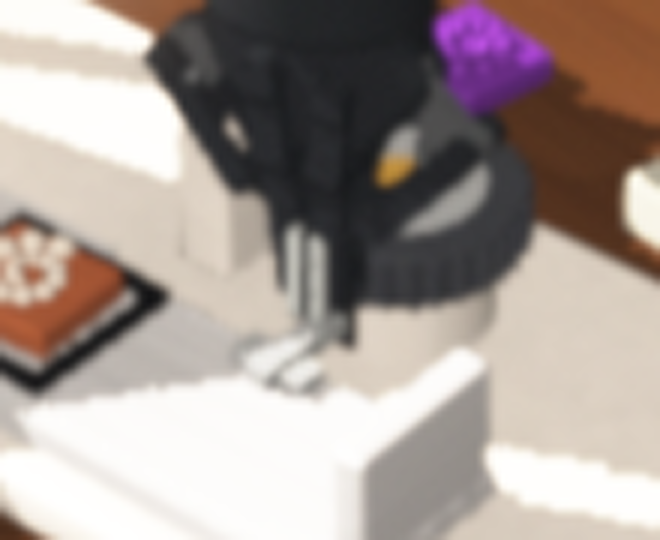

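View pics/w8.png

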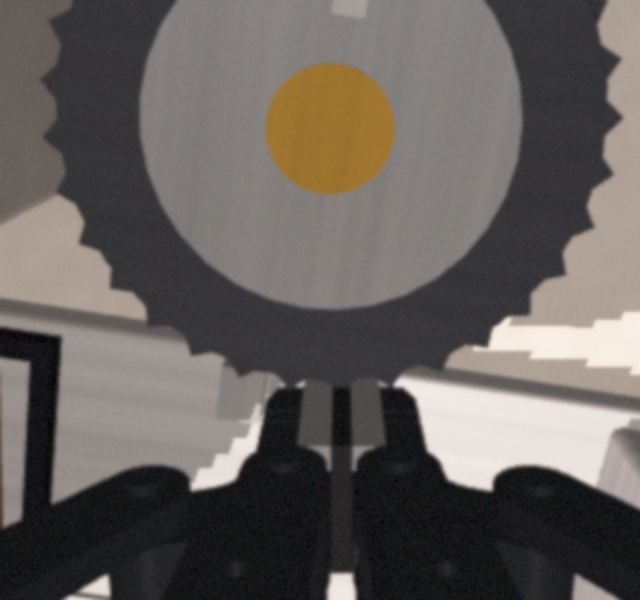

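Emit:
send_rows:
  series:
    - {"tx": 0.2, "ty": 0.95, "tz": -0.1, "wx": 0, "wy": 0, "wz": -0.17, "jaw": 1}
    - {"tx": 0.2, "ty": 0.95, "tz": 0, "wx": 0, "wy": 0, "wz": -0.17, "jaw": 1}
    - {"tx": 0.2, "ty": 0.95, "tz": 0, "wx": 0, "wy": 0, "wz": -0.17, "jaw": 1}

```text
t: 7.42
tool_pos: [0.5298, -0.1083, 0.0409]
tool_rot: [-2.832, -1.323, 0.049]
contact_force: [-3.8, -2.1, 3.2]
opening: -0.0
```

```bash
python3 st2.py;python3 ma.py wrist
```

```text
t 7.42 r 0.0549 ang 228.8 z 0.0409 yaw 50.1 tilt [-0.022 -0.027] f_tool [-4.1 -1.7 -3.1] q6 0.37
wrist (np.float64(37.2), np.float32(167.0), np.float32(63.0), 18)
```

Emit:
send_rows:
  series:
    - {"tx": 0.22, "ty": 0.95, "tz": 0, "wx": -0.01, "wy": 0.005, "wz": -0.17, "jaw": 1}
    - {"tx": 0.22, "ty": 0.95, "tz": 0, "wx": -0.01, "wy": 0.005, "wz": -0.17, "jaw": 1}
    - {"tx": 0.22, "ty": 0.95, "tz": 0, "wx": -0.005, "wy": 0.005, "wz": -0.17, "jaw": 1}
    - {"tx": 0.22, "ty": 0.95, "tz": 0, "wx": -0.005, "wy": 0.005, "wz": -0.17, "jaw": 1}
    - {"tx": 0.22, "ty": 0.95, "tz": 0, "wx": -0.005, "wy": 0.005, "wz": -0.17, "jaw": 1}

```text
t: 8.1
tool_pos: [0.5772, -0.1207, 0.0408]
tool_rot: [2.021, 2.404, 0.001]
contact_force: [-0.7, -4.1, -0.9]
opening: 0.0003
```

```bash
python3 st2.py;python3 ma.py wrist
```

```text
t 8.1 r 0.0549 ang 281.8 z 0.0408 yaw 99.9 tilt [-0.     0.001] f_tool [-3.9 -1.4  0.9] q6 -0.51
wrist (np.float64(85.6), np.float32(162.0), np.float32(62.0), 25)
```

Emit:
send_rows:
  series:
    - {"tx": 0.22, "ty": 0.95, "tz": 0, "wx": 0, "wy": 0, "wz": -0.175, "jaw": 1}
    - {"tx": 0.22, "ty": 0.95, "tz": 0, "wx": 0, "wy": 0, "wz": -0.175, "jaw": 1}
    - {"tx": 0.22, "ty": 0.95, "tz": 0, "wx": 0, "wy": 0, "wz": -0.175, "jaw": 1}
    - {"tx": 0.22, "ty": 0.95, "tz": 0, "wx": 0, "wy": 0, "wz": -0.175, "jaw": 1}
    - {"tx": 0.22, "ty": 0.95, "tz": 0, "wx": 0, "wy": 0, "wz": -0.175, "jaw": 1}

```text
t: 8.78
tool_pos: [0.617, -0.0936, 0.0411]
tool_rot: [0.794, 3.023, -0.013]
contact_force: [4.0, -3.3, -3.5]
opening: -0.0001
```

```bash
python3 st2.py;python3 ma.py wrist
```

```text
t 8.78 r 0.0575 ang 332.5 z 0.0411 yaw 150.6 tilt [-0.017 -0.004] f_tool [-5.1 -0.9  3.6] q6 -1.32
wrist (np.float64(134.9), np.float32(146.0), np.float32(57.0), 33)
```

Emit:
send_rows:
  series:
    - {"tx": 0.2, "ty": 0.95, "tz": 0, "wx": 0, "wy": 0.004, "wz": -0.175, "jaw": 1}
    - {"tx": 0.2, "ty": 0.95, "tz": 0, "wx": 0, "wy": 0.004, "wz": -0.175, "jaw": 1}
    - {"tx": 0.2, "ty": 0.95, "tz": 0, "wx": 0, "wy": 0.004, "wz": -0.175, "jaw": 1}
    - {"tx": 0.2, "ty": 0.95, "tz": 0, "wx": 0, "wy": 0.004, "wz": -0.175, "jaw": 1}

```text
t: 9.32
tool_pos: [0.6236, -0.0542, 0.041]
tool_rot: [-0.305, 3.117, -0.019]
contact_force: [1.5, -1.1, -3.2]
opening: 0.0001
```

```bash
python3 st2.py; python3 - <<'E'
from ma import *
im=ctrl.get_image("wrist");cv2.imwrite("pics/w9.png",im[:,:,::-1]);print(mark("wrist",im))
cv2.imwrite("pics/t9.png",cv2.resize(ctrl.get_image("top")[150:300,200:400,::-1],None,fx=3,fy=3))
E
```

```text
t 9.32 r 0.059 ang 12.5 z 0.041 yaw -168.8 tilt [-0.008 -0.013] f_tool [-1.2 -1.3  3.3] q6 -1.96
(np.float64(176.8), np.float32(146.0), np.float32(59.0), 23)
```

View pics/w9.png

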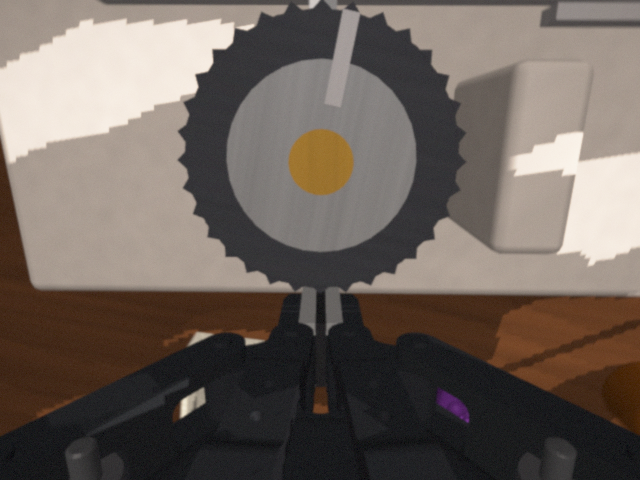

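View pics/t9.png

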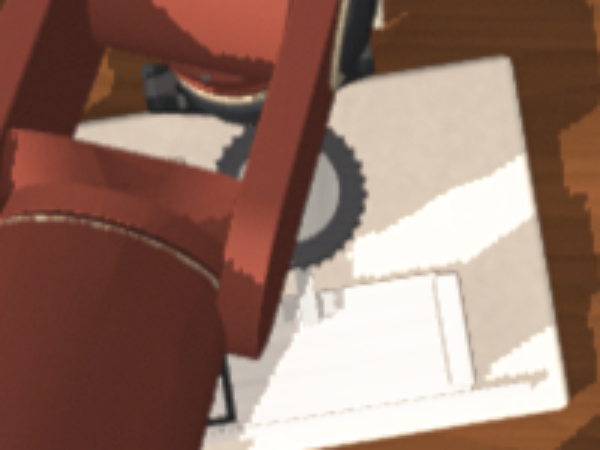

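```bash
sed -i 's/\.566,-\.067/.568,-.0665/' st2.py ma.py; python3 - <<'E'
from plan import *
def T(r,ang,z): a=np.radians(ang); return (.568+r*np.cos(a),-.0665+r*np.sin(a),z)
o=ctrl.get_obs()
plan([(T(.066,12,.055),191,1),(T(.066,12,.088),180,2)])
print()
plan([(T(.072,174,.088),-6,18)])
E
```

```text
{"tx": -0.92, "ty": -0.14, "tz": -1.39, "wx": -0.012, "wy": 0.008, "wz": -0.001, "jaw": 1},
{"tx": 0.00, "ty": 0.00, "tz": -1.65, "wx": 0.000, "wy": 0.000, "wz": 0.096, "jaw": 1},
{"tx": 0.00, "ty": 0.00, "tz": -1.65, "wx": 0.000, "wy": 0.000, "wz": 0.096, "jaw": 1},

{"tx": 0.70, "ty": 0.10, "tz": -0.27, "wx": -0.001, "wy": -0.001, "wz": -0.158, "jaw": 1},
{"tx": 0.67, "ty": 0.21, "tz": -0.27, "wx": -0.001, "wy": -0.001, "wz": -0.158, "jaw": 1},
{"tx": 0.63, "ty": 0.31, "tz": -0.27, "wx": -0.001, "wy": -0.001, "wz": -0.158, "jaw": 1},
{"tx": 0.57, "ty": 0.41, "tz": -0.27, "wx": -0.001, "wy": -0.001, "wz": -0.158, "jaw": 1},
{"tx": 0.50, "ty": 0.49, "tz": -0.27, "wx": -0.001, "wy": -0.001, "wz": -0.158, "jaw": 1},
{"tx": 0.42, "ty": 0.57, "tz": -0.27, "wx": -0.001, "wy": -0.001, "wz": -0.158, "jaw": 1},
{"tx": 0.32, "ty": 0.62, "tz": -0.27, "wx": -0.001, "wy": -0.001, "wz": -0.158, "jaw": 1},
{"tx": 0.22, "ty": 0.67, "tz": -0.27, "wx": -0.001, "wy": -0.001, "wz": -0.158, "jaw": 1},
{"tx": 0.11, "ty": 0.69, "tz": -0.27, "wx": -0.001, "wy": -0.001, "wz": -0.158, "jaw": 1},
{"tx": 0.00, "ty": 0.70, "tz": -0.27, "wx": -0.001, "wy": -0.001, "wz": -0.158, "jaw": 1},
{"tx": -0.11, "ty": 0.70, "tz": -0.27, "wx": -0.001, "wy": -0.001, "wz": -0.158, "jaw": 1},
{"tx": -0.22, "ty": 0.67, "tz": -0.27, "wx": -0.001, "wy": -0.001, "wz": -0.158, "jaw": 1},
{"tx": -0.32, "ty": 0.63, "tz": -0.27, "wx": -0.001, "wy": -0.001, "wz": -0.158, "jaw": 1},
{"tx": -0.42, "ty": 0.57, "tz": -0.26, "wx": -0.001, "wy": -0.001, "wz": -0.158, "jaw": 1},
{"tx": -0.50, "ty": 0.50, "tz": -0.26, "wx": -0.001, "wy": -0.001, "wz": -0.158, "jaw": 1},
{"tx": -0.57, "ty": 0.41, "tz": -0.26, "wx": -0.001, "wy": -0.001, "wz": -0.158, "jaw": 1},
{"tx": -0.63, "ty": 0.32, "tz": -0.26, "wx": -0.001, "wy": -0.001, "wz": -0.158, "jaw": 1},
{"tx": -0.67, "ty": 0.21, "tz": -0.26, "wx": -0.001, "wy": -0.001, "wz": -0.158, "jaw": 1},
```

Emit:
send_rows:
  series:
    - {"tx": -0.9, "ty": -0.1, "tz": -1.4, "wx": -0.012, "wy": 0.008, "wz": 0.05, "jaw": 1}
    - {"tx": 0, "ty": 0, "tz": -1.7, "wx": 0, "wy": 0, "wz": 0.18, "jaw": 1}
    - {"tx": 0, "ty": 0, "tz": -1.6, "wx": 0, "wy": 0, "wz": 0.18, "jaw": 1}

```text
t: 9.8
tool_pos: [0.6302, -0.0515, 0.0872]
tool_rot: [-0.385, -3.111, -0.004]
contact_force: [-0.3, -0.2, 0.2]
opening: 0.0001
```

```bash
python3 st2.py; python3 - <<'E'
from plan import *
def T(r,ang,z): a=np.radians(ang); return (.568+r*np.cos(a),-.0665+r*np.sin(a),z)
plan([(T(.0,174,.088),84,8),(T(.072,174,.088),-6,9)])
E
```

```text
t 9.8 r 0.064 ang 13.6 z 0.0872 yaw 165.9 tilt [0.007 0.002] f_tool [ 0.2 -0.3 -0.2] q6 -1.53
{"tx": 0.71, "ty": -0.37, "tz": -0.01, "wx": -0.000, "wy": -0.001, "wz": 0.179, "jaw": 1},
{"tx": 0.63, "ty": -0.49, "tz": -0.01, "wx": -0.000, "wy": -0.001, "wz": 0.179, "jaw": 1},
{"tx": 0.53, "ty": -0.60, "tz": -0.01, "wx": -0.000, "wy": -0.001, "wz": 0.179, "jaw": 1},
{"tx": 0.42, "ty": -0.68, "tz": -0.01, "wx": -0.000, "wy": -0.001, "wz": 0.179, "jaw": 1},
{"tx": 0.29, "ty": -0.75, "tz": -0.01, "wx": -0.000, "wy": -0.001, "wz": 0.179, "jaw": 1},
{"tx": 0.15, "ty": -0.79, "tz": -0.01, "wx": -0.000, "wy": -0.001, "wz": 0.179, "jaw": 1},
{"tx": 0.01, "ty": -0.80, "tz": -0.01, "wx": -0.000, "wy": -0.001, "wz": 0.179, "jaw": 1},
{"tx": -0.13, "ty": -0.79, "tz": -0.01, "wx": -0.000, "wy": -0.001, "wz": 0.179, "jaw": 1},
{"tx": 0.00, "ty": -0.80, "tz": 0.00, "wx": 0.000, "wy": 0.000, "wz": 0.175, "jaw": 1},
{"tx": -0.14, "ty": -0.79, "tz": 0.00, "wx": 0.000, "wy": 0.000, "wz": 0.175, "jaw": 1},
{"tx": -0.27, "ty": -0.75, "tz": 0.00, "wx": 0.000, "wy": 0.000, "wz": 0.175, "jaw": 1},
{"tx": -0.40, "ty": -0.69, "tz": 0.00, "wx": 0.000, "wy": 0.000, "wz": 0.175, "jaw": 1},
{"tx": -0.51, "ty": -0.61, "tz": 0.00, "wx": 0.000, "wy": 0.000, "wz": 0.175, "jaw": 1},
{"tx": -0.61, "ty": -0.51, "tz": 0.00, "wx": 0.000, "wy": 0.000, "wz": 0.175, "jaw": 1},
{"tx": -0.69, "ty": -0.40, "tz": 0.00, "wx": 0.000, "wy": 0.000, "wz": 0.175, "jaw": 1},
{"tx": -0.75, "ty": -0.27, "tz": 0.00, "wx": 0.000, "wy": 0.000, "wz": 0.175, "jaw": 1},
{"tx": -0.79, "ty": -0.14, "tz": 0.00, "wx": 0.000, "wy": 0.000, "wz": 0.175, "jaw": 1},
```

Emit:
send_rows:
  series:
    - {"tx": 0.7, "ty": -0.4, "tz": 0, "wx": 0, "wy": 0, "wz": 0.18, "jaw": 1}
    - {"tx": 0.65, "ty": -0.5, "tz": 0, "wx": 0, "wy": 0, "wz": 0.18, "jaw": 1}
    - {"tx": 0.55, "ty": -0.6, "tz": 0, "wx": 0, "wy": 0, "wz": 0.18, "jaw": 1}
    - {"tx": 0.4, "ty": -0.7, "tz": 0, "wx": 0, "wy": 0, "wz": 0.18, "jaw": 1}
    - {"tx": 0.3, "ty": -0.75, "tz": 0, "wx": 0, "wy": 0, "wz": 0.18, "jaw": 1}

```text
t: 10.42
tool_pos: [0.5904, -0.061, 0.0907]
tool_rot: [-1.75, -2.602, -0.002]
contact_force: [-0.7, 0.7, -0.2]
opening: 0.0001
```

Emit:
send_rows:
  series:
    - {"tx": 0.15, "ty": -0.8, "tz": 0, "wx": 0, "wy": 0, "wz": 0.18, "jaw": 1}
    - {"tx": 0, "ty": -0.8, "tz": 0, "wx": 0, "wy": 0, "wz": 0.18, "jaw": 1}
    - {"tx": -0.1, "ty": -0.8, "tz": 0, "wx": 0, "wy": 0, "wz": 0.18, "jaw": 1}
    - {"tx": -0.1, "ty": -0.8, "tz": 0, "wx": 0, "wy": 0, "wz": 0.18, "jaw": 1}
    - {"tx": -0.25, "ty": -0.8, "tz": 0, "wx": 0, "wy": 0, "wz": 0.18, "jaw": 1}

```text
t: 11.05
tool_pos: [0.5475, -0.0645, 0.0916]
tool_rot: [-2.734, -1.53, 0.003]
contact_force: [1.0, 0.3, -0.4]
opening: 0.0003
```

Emit:
send_rows:
  series:
    - {"tx": -0.4, "ty": -0.75, "tz": 0, "wx": 0, "wy": 0, "wz": 0.18, "jaw": 1}
    - {"tx": -0.5, "ty": -0.65, "tz": 0, "wx": 0, "wy": 0, "wz": 0.18, "jaw": 1}
    - {"tx": -0.6, "ty": -0.5, "tz": 0, "wx": 0, "wy": 0, "wz": 0.18, "jaw": 1}
    - {"tx": -0.7, "ty": -0.4, "tz": 0, "wx": 0, "wy": 0, "wz": 0.18, "jaw": 1}
    - {"tx": -0.8, "ty": -0.3, "tz": 0, "wx": 0, "wy": 0, "wz": 0.18, "jaw": 1}

```text
t: 11.68
tool_pos: [0.5039, -0.0614, 0.0927]
tool_rot: [-3.13, -0.129, 0.012]
contact_force: [0.1, 0.3, -0.3]
opening: -0.0
```

```bash
python3 st2.py; python3 ma.py wrist; python3 - <<'E'
from plan import *
def T(r,ang,z): a=np.radians(ang); return (.568+r*np.cos(a),-.0665+r*np.sin(a),z)
plan([(T(.075,173,.083),-7,2),(T(.072,173,.042),-7,3),(T(.055,173,.042),-7,3)])
E
```

```text
t 11.68 r 0.0643 ang 175.5 z 0.0927 yaw 4.7 tilt [-0.007 -0.009] f_tool [ 0.1 -0.2  0.3] q6 1.21
wrist (np.float64(180.5), np.float32(146.0), np.float32(58.0), 8)
{"tx": -0.45, "ty": -0.23, "tz": 0.48, "wx": -0.004, "wy": 0.005, "wz": 0.101, "jaw": 1},
{"tx": -0.47, "ty": -0.18, "tz": 0.48, "wx": -0.004, "wy": 0.005, "wz": 0.101, "jaw": 1},
{"tx": 0.10, "ty": -0.00, "tz": 1.37, "wx": 0.000, "wy": 0.000, "wz": 0.000, "jaw": 1},
{"tx": 0.10, "ty": -0.00, "tz": 1.37, "wx": 0.000, "wy": 0.000, "wz": 0.000, "jaw": 1},
{"tx": 0.10, "ty": -0.00, "tz": 1.37, "wx": 0.000, "wy": 0.000, "wz": 0.000, "jaw": 1},
{"tx": 0.57, "ty": 0.00, "tz": 0.00, "wx": 0.000, "wy": 0.000, "wz": 0.000, "jaw": 1},
{"tx": 0.57, "ty": 0.00, "tz": 0.00, "wx": 0.000, "wy": 0.000, "wz": 0.000, "jaw": 1},
{"tx": 0.57, "ty": 0.00, "tz": 0.00, "wx": 0.000, "wy": 0.000, "wz": 0.000, "jaw": 1},
```

Emit:
send_rows:
  series:
    - {"tx": -0.5, "ty": -0.2, "tz": 0.5, "wx": 0, "wy": 0.005, "wz": 0.1, "jaw": 1}
    - {"tx": -0.5, "ty": -0.2, "tz": 1.2, "wx": 0, "wy": 0.005, "wz": 0.1, "jaw": 1}
    - {"tx": 0, "ty": 0, "tz": 1.5, "wx": 0, "wy": 0, "wz": 0, "jaw": 1}
    - {"tx": 0, "ty": 0, "tz": 1.5, "wx": 0, "wy": 0, "wz": 0, "jaw": 1}
    - {"tx": 0.6, "ty": 0, "tz": 0.2, "wx": 0, "wy": 0, "wz": 0, "jaw": 1}

```text
t: 12.35
tool_pos: [0.4989, -0.058, 0.0421]
tool_rot: [-3.125, 0.207, -0.002]
contact_force: [-0.0, 0.1, -0.1]
opening: 0.0003
```

Emit:
send_rows:
  series:
    - {"tx": 0.5, "ty": 0, "tz": 0, "wx": 0, "wy": 0, "wz": 0, "jaw": 1}
    - {"tx": 0.4, "ty": 0, "tz": 0, "wx": 0, "wy": 0, "wz": 0, "jaw": 1}

```text
t: 12.6
tool_pos: [0.5094, -0.0595, 0.0424]
tool_rot: [-3.126, 0.207, -0.003]
contact_force: [-0.3, 1.0, 0.5]
opening: -0.0
```

```bash
python3 st2.py
```

```text
t 12.6 r 0.0591 ang 173.2 z 0.0424 yaw -7.6 tilt [ 0.001 -0.009] f_tool [-0.5 -1.  -0.4] q6 1.43
```

Emit:
send_rows:
  series:
    - {"tx": 0.35, "ty": 0, "tz": 0, "wx": 0, "wy": 0, "wz": 0, "jaw": 1}
    - {"tx": 0.22, "ty": 0.95, "tz": 0, "wx": 0, "wy": 0, "wz": -0.172, "jaw": 1}
    - {"tx": 0.22, "ty": 0.95, "tz": 0, "wx": 0, "wy": 0, "wz": -0.172, "jaw": 1}
    - {"tx": 0.22, "ty": 0.95, "tz": 0, "wx": 0, "wy": 0, "wz": -0.172, "jaw": 1}

```text
t: 13.1
tool_pos: [0.5147, -0.0871, 0.0422]
tool_rot: [-3.063, -0.626, 0.023]
contact_force: [-6.0, -0.9, 3.7]
opening: 0.0001
```

```bash
python3 st2.py; python3 ma.py wrist
```

```text
t 13.1 r 0.0571 ang 201.1 z 0.0422 yaw 23.1 tilt [-0.012 -0.018] f_tool [-5.9 -1.6 -3.6] q6 0.85
wrist (np.float64(209.6), np.float32(151.0), np.float32(59.0), 8)
```

Emit:
send_rows:
  series:
    - {"tx": 0.22, "ty": 0.95, "tz": 0, "wx": -0.006, "wy": 0.004, "wz": -0.168, "jaw": 1}
    - {"tx": 0.22, "ty": 0.95, "tz": 0, "wx": -0.006, "wy": 0.004, "wz": -0.168, "jaw": 1}
    - {"tx": 0.22, "ty": 0.95, "tz": 0, "wx": -0.006, "wy": 0.004, "wz": -0.168, "jaw": 1}
    - {"tx": 0.22, "ty": 0.95, "tz": 0, "wx": -0.006, "wy": 0.004, "wz": -0.168, "jaw": 1}
    - {"tx": 0.22, "ty": 0.95, "tz": 0, "wx": -0.006, "wy": 0.004, "wz": -0.168, "jaw": 1}

```text
t: 13.78
tool_pos: [0.5512, -0.1193, 0.0422]
tool_rot: [2.519, 1.869, 0.005]
contact_force: [-1.5, -2.8, -0.5]
opening: -0.0001
```

```bash
python3 st2.py; python3 ma.py wrist
```

```text
t 13.78 r 0.0554 ang 252.4 z 0.0422 yaw 73.1 tilt [-0.     0.006] f_tool [-3.1 -0.6  0.5] q6 -0.05
wrist (np.float64(259.5), np.float32(152.0), np.float32(63.0), 8)
```

Emit:
send_rows:
  series:
    - {"tx": 0.22, "ty": 0.95, "tz": 0, "wx": 0, "wy": 0, "wz": -0.172, "jaw": 1}
    - {"tx": 0.22, "ty": 0.95, "tz": 0, "wx": 0, "wy": 0, "wz": -0.172, "jaw": 1}
    - {"tx": 0.22, "ty": 0.95, "tz": 0, "wx": 0, "wy": 0, "wz": -0.172, "jaw": 1}
    - {"tx": 0.22, "ty": 0.95, "tz": 0, "wx": 0, "wy": 0, "wz": -0.172, "jaw": 1}
    - {"tx": 0.22, "ty": 0.95, "tz": 0, "wx": 0, "wy": 0, "wz": -0.172, "jaw": 1}

```text
t: 14.45
tool_pos: [0.5989, -0.1127, 0.0427]
tool_rot: [1.481, 2.756, -0.015]
contact_force: [0.9, -3.5, -2.4]
opening: 0.0003
```

```bash
python3 st2.py; python3 ma.py wrist
```

```text
t 14.45 r 0.0556 ang 303.8 z 0.0427 yaw 123.5 tilt [-0.016 -0.002] f_tool [-3.4 -1.2  2.5] q6 -0.88
wrist (np.float64(309.7), np.float32(138.0), np.float32(59.0), 15)
```

Emit:
send_rows:
  series:
    - {"tx": 0.22, "ty": 0.95, "tz": 0, "wx": 0, "wy": 0.004, "wz": -0.172, "jaw": 1}
    - {"tx": 0.22, "ty": 0.95, "tz": 0, "wx": 0, "wy": 0.004, "wz": -0.172, "jaw": 1}
    - {"tx": 0.22, "ty": 0.95, "tz": 0, "wx": 0, "wy": 0.004, "wz": -0.172, "jaw": 1}
    - {"tx": 0.22, "ty": 0.95, "tz": 0, "wx": 0, "wy": 0.004, "wz": -0.172, "jaw": 1}
    - {"tx": 0.22, "ty": 0.95, "tz": 0, "wx": 0, "wy": 0.004, "wz": -0.172, "jaw": 1}

```text
t: 15.12
tool_pos: [0.6241, -0.0718, 0.0444]
tool_rot: [0.185, 3.131, -0.016]
contact_force: [2.1, -2.9, -1.9]
opening: 0.0001
```

Emit:
send_rows:
  series:
    - {"tx": 0.22, "ty": 0.95, "tz": 0, "wx": 0, "wy": 0, "wz": -0.172, "jaw": 1}
    - {"tx": 0.22, "ty": 0.95, "tz": 0, "wx": 0, "wy": 0, "wz": -0.172, "jaw": 1}

```text
t: 15.38
tool_pos: [0.6233, -0.0523, 0.0453]
tool_rot: [-0.356, 3.111, -0.019]
contact_force: [3.4, -0.4, -1.3]
opening: -0.0004
```

```bash
python3 st2.py; python3 ma.py wrist
```

```text
t 15.38 r 0.0571 ang 14.4 z 0.0453 yaw -166.9 tilt [-0.009 -0.013] f_tool [-3.2 -1.1  1.3] q6 -1.99
wrist (np.float64(18.6), np.float32(134.0), np.float32(58.0), 8)
```

Emit:
send_rows:
  series:
    - {"tx": -0.9, "ty": -0.1, "tz": -1.3, "wx": -0.012, "wy": 0.008, "wz": 0.05, "jaw": 1}
    - {"tx": 0, "ty": 0, "tz": -1.6, "wx": 0, "wy": 0, "wz": 0.18, "jaw": 1}
    - {"tx": 0, "ty": 0, "tz": -1.6, "wx": 0, "wy": 0, "wz": 0.18, "jaw": 1}
    - {"tx": 0.7, "ty": -0.4, "tz": 0, "wx": 0, "wy": 0, "wz": 0.18, "jaw": 1}
    - {"tx": 0.65, "ty": -0.5, "tz": 0, "wx": 0, "wy": 0, "wz": 0.18, "jaw": 1}

```text
t: 16.05
tool_pos: [0.616, -0.0533, 0.0934]
tool_rot: [-0.897, -3.01, -0.005]
contact_force: [-0.1, 0.2, -0.2]
opening: 0.0006
```

Emit:
send_rows:
  series:
    - {"tx": 0.55, "ty": -0.6, "tz": 0, "wx": 0, "wy": 0, "wz": 0.18, "jaw": 1}
    - {"tx": 0.4, "ty": -0.7, "tz": 0, "wx": 0, "wy": 0, "wz": 0.18, "jaw": 1}
    - {"tx": 0.3, "ty": -0.75, "tz": 0, "wx": 0, "wy": 0, "wz": 0.18, "jaw": 1}
    - {"tx": 0.15, "ty": -0.8, "tz": 0, "wx": 0, "wy": 0, "wz": 0.18, "jaw": 1}
    - {"tx": 0, "ty": -0.8, "tz": 0, "wx": 0, "wy": 0, "wz": 0.18, "jaw": 1}

```text
t: 16.68
tool_pos: [0.5754, -0.0631, 0.0953]
tool_rot: [-2.158, -2.278, -0.007]
contact_force: [0.1, -0.1, -1.2]
opening: 0.0002
```

Emit:
send_rows:
  series:
    - {"tx": -0.1, "ty": -0.8, "tz": 0, "wx": 0, "wy": 0, "wz": 0.18, "jaw": 1}
    - {"tx": -0.2, "ty": -0.8, "tz": 0, "wx": 0, "wy": 0, "wz": 0.18, "jaw": 1}
    - {"tx": -0.3, "ty": -0.8, "tz": 0, "wx": 0, "wy": 0, "wz": 0.18, "jaw": 1}
    - {"tx": -0.4, "ty": -0.75, "tz": 0, "wx": 0, "wy": 0, "wz": 0.18, "jaw": 1}
    - {"tx": -0.5, "ty": -0.65, "tz": 0, "wx": 0, "wy": 0, "wz": 0.18, "jaw": 1}

```text
t: 17.3
tool_pos: [0.5324, -0.065, 0.0971]
tool_rot: [-2.95, -1.056, -0.005]
contact_force: [0.6, -1.1, 0.8]
opening: -0.0001
```

Emit:
send_rows:
  series:
    - {"tx": -0.6, "ty": -0.5, "tz": 0, "wx": 0, "wy": 0, "wz": 0.18, "jaw": 1}
    - {"tx": -0.7, "ty": -0.4, "tz": 0, "wx": 0, "wy": 0, "wz": 0.18, "jaw": 1}
    - {"tx": -0.8, "ty": -0.3, "tz": 0, "wx": 0, "wy": 0, "wz": 0.18, "jaw": 1}
    - {"tx": -0.5, "ty": -0.2, "tz": 0, "wx": 0, "wy": 0.005, "wz": 0.12, "jaw": 1}

```text
t: 17.8
tool_pos: [0.5014, -0.0626, 0.0985]
tool_rot: [-3.131, 0.009, -0.009]
contact_force: [0.3, -0.1, 1.2]
opening: -0.0002
```

```bash
python3 st2.py; python3 ma.py wrist
```

```text
t 17.8 r 0.0668 ang 176.6 z 0.0985 yaw -0.3 tilt [ 0.005 -0.011] f_tool [ 0.3  0.1 -1.2] q6 1.29
wrist (np.float64(18.1), np.float32(142.0), np.float32(55.0), 8)
```

Emit:
send_rows:
  series:
    - {"tx": -0.6, "ty": -0.2, "tz": 1.0, "wx": 0, "wy": 0, "wz": 0.06, "jaw": 1}
    - {"tx": -0.2, "ty": -0.1, "tz": 1.5, "wx": 0, "wy": 0, "wz": 0, "jaw": 1}
    - {"tx": 0, "ty": 0, "tz": 1.5, "wx": 0, "wy": 0, "wz": 0, "jaw": 1}
    - {"tx": 0, "ty": 0, "tz": 1.2, "wx": 0, "wy": 0, "wz": 0, "jaw": 1}
    - {"tx": 0.6, "ty": 0, "tz": 0.3, "wx": 0, "wy": 0, "wz": 0, "jaw": 1}

```text
t: 18.48
tool_pos: [0.4995, -0.0588, 0.0411]
tool_rot: [-3.127, 0.117, -0.008]
contact_force: [0.1, -0.2, 0.6]
opening: 0.0001
```

```bash
python3 st2.py
```

```text
t 18.48 r 0.0689 ang 173.6 z 0.0411 yaw -4.3 tilt [ 0.005 -0.012] f_tool [ 0.1  0.2 -0.6] q6 1.37
```

Emit:
send_rows:
  series:
    - {"tx": 0.5, "ty": 0, "tz": 0, "wx": 0, "wy": 0, "wz": 0.02, "jaw": 1}
    - {"tx": 0.5, "ty": 0, "tz": 0, "wx": 0, "wy": 0, "wz": 0.02, "jaw": 1}
    - {"tx": 0.4, "ty": 0, "tz": 0, "wx": 0, "wy": 0, "wz": 0, "jaw": 1}
    - {"tx": 0.22, "ty": 0.95, "tz": 0, "wx": 0, "wy": 0, "wz": -0.168, "jaw": 1}
    - {"tx": 0.22, "ty": 0.95, "tz": 0, "wx": 0, "wy": 0, "wz": -0.168, "jaw": 1}

```text
t: 19.1
tool_pos: [0.5116, -0.0782, 0.0407]
tool_rot: [-3.104, -0.359, 0.023]
contact_force: [-5.7, -0.7, 5.2]
opening: -0.0
```

Emit:
send_rows:
  series:
    - {"tx": 0.22, "ty": 0.95, "tz": 0, "wx": -0.006, "wy": 0.004, "wz": -0.17, "jaw": 1}
    - {"tx": 0.22, "ty": 0.95, "tz": 0, "wx": -0.006, "wy": 0.004, "wz": -0.17, "jaw": 1}
    - {"tx": 0.22, "ty": 0.95, "tz": 0, "wx": -0.006, "wy": 0.004, "wz": -0.17, "jaw": 1}
    - {"tx": 0.22, "ty": 0.95, "tz": 0, "wx": -0.006, "wy": 0.004, "wz": -0.17, "jaw": 1}
    - {"tx": 0.22, "ty": 0.95, "tz": 0, "wx": -0.006, "wy": 0.004, "wz": -0.17, "jaw": 1}

```text
t: 19.73
tool_pos: [0.5417, -0.1156, 0.0408]
tool_rot: [2.669, 1.651, -0.0]
contact_force: [-2.0, -2.1, -0.7]
opening: -0.0001
```

```bash
python3 st2.py; python3 ma.py wrist
```

```text
t 19.73 r 0.0558 ang 241.8 z 0.0408 yaw 63.5 tilt [-0.002  0.003] f_tool [-2.8 -0.9  0.7] q6 0.12
wrist (np.float64(84.1), np.float32(161.0), np.float32(64.0), 7)
```

Emit:
send_rows:
  series:
    - {"tx": 0.22, "ty": 0.95, "tz": 0, "wx": 0, "wy": 0, "wz": -0.17, "jaw": 1}
    - {"tx": 0.22, "ty": 0.95, "tz": 0, "wx": 0, "wy": 0, "wz": -0.17, "jaw": 1}
    - {"tx": 0.22, "ty": 0.95, "tz": 0, "wx": 0, "wy": 0, "wz": -0.17, "jaw": 1}
    - {"tx": 0.22, "ty": 0.95, "tz": 0, "wx": 0, "wy": 0, "wz": -0.17, "jaw": 1}
    - {"tx": 0.22, "ty": 0.95, "tz": 0, "wx": 0, "wy": 0, "wz": -0.17, "jaw": 1}

```text
t: 20.4
tool_pos: [0.5903, -0.1175, 0.0412]
tool_rot: [1.726, 2.614, -0.02]
contact_force: [-0.4, -3.1, -2.0]
opening: -0.0
```

```bash
python3 st2.py; python3 ma.py wrist
```

```text
t 20.4 r 0.0556 ang 293.6 z 0.0412 yaw 113.1 tilt [-0.015 -0.006] f_tool [-2.7 -1.5  2.1] q6 -0.71
wrist (np.float64(134.1), np.float32(160.0), np.float32(61.0), 7)
```

Emit:
send_rows:
  series:
    - {"tx": 0.22, "ty": 0.95, "tz": 0, "wx": 0, "wy": 0.004, "wz": -0.175, "jaw": 1}
    - {"tx": 0.22, "ty": 0.95, "tz": 0, "wx": 0, "wy": 0.004, "wz": -0.175, "jaw": 1}
    - {"tx": 0.22, "ty": 0.95, "tz": 0, "wx": 0, "wy": 0.004, "wz": -0.175, "jaw": 1}
    - {"tx": 0.22, "ty": 0.95, "tz": 0, "wx": 0, "wy": 0.004, "wz": -0.175, "jaw": 1}
    - {"tx": 0.22, "ty": 0.95, "tz": 0, "wx": 0, "wy": 0.004, "wz": -0.175, "jaw": 1}

```text
t: 21.08
tool_pos: [0.6222, -0.0806, 0.0432]
tool_rot: [-0.446, -3.108, 0.015]
contact_force: [0.9, -1.4, 0.6]
opening: -0.0001
```

```bash
python3 st2.py; python3 ma.py wrist
```

```text
t 21.07 r 0.056 ang 345.4 z 0.0432 yaw 163.7 tilt [ 0.    -0.009] f_tool [-1.3 -1.  -0.6] q6 -1.52
wrist (np.float64(178.4), np.float32(154.0), np.float32(58.0), 8)
```

Emit:
send_rows:
  series:
    - {"tx": 0.27, "ty": 0.95, "tz": 0, "wx": 0, "wy": 0, "wz": -0.172, "jaw": 1}
    - {"tx": 0.27, "ty": 0.95, "tz": 0, "wx": 0, "wy": 0, "wz": -0.172, "jaw": 1}
    - {"tx": 0.27, "ty": 0.95, "tz": 0, "wx": 0, "wy": 0, "wz": -0.172, "jaw": 1}

```text
t: 21.5
tool_pos: [0.6227, -0.0505, 0.0446]
tool_rot: [-0.362, 3.111, -0.015]
contact_force: [4.3, -0.3, -2.8]
opening: -0.0002
```

```bash
python3 st2.py; python3 ma.py wrist
```

```text
t 21.5 r 0.057 ang 16.3 z 0.0446 yaw -166.7 tilt [-0.009 -0.011] f_tool [-4.1 -1.2  2.8] q6 -2.0
wrist (np.float64(206.8), np.float32(151.0), np.float32(59.0), 7)
```

Ring about 557°; one stroke of about 163° remains. Going back over the ring.

Emit:
send_rows:
  series:
    - {"tx": -0.9, "ty": -0.1, "tz": -1.3, "wx": -0.012, "wy": 0.008, "wz": 0.05, "jaw": 1}
    - {"tx": 0, "ty": 0, "tz": -1.8, "wx": 0, "wy": 0, "wz": 0.18, "jaw": 1}
    - {"tx": 0, "ty": 0, "tz": -1.7, "wx": 0, "wy": 0, "wz": 0.18, "jaw": 1}
    - {"tx": 0.7, "ty": -0.4, "tz": 0, "wx": 0, "wy": 0, "wz": 0.18, "jaw": 1}
    - {"tx": 0.65, "ty": -0.5, "tz": 0, "wx": 0, "wy": 0, "wz": 0.18, "jaw": 1}

```text
t: 22.18
tool_pos: [0.6152, -0.0519, 0.0955]
tool_rot: [-0.894, -3.009, -0.008]
contact_force: [0.2, -0.4, -0.5]
opening: 0.0003
```

Emit:
send_rows:
  series:
    - {"tx": 0.55, "ty": -0.6, "tz": 0, "wx": 0, "wy": 0, "wz": 0.18, "jaw": 1}
    - {"tx": 0.4, "ty": -0.7, "tz": 0, "wx": 0, "wy": 0, "wz": 0.18, "jaw": 1}
    - {"tx": 0.3, "ty": -0.75, "tz": 0, "wx": 0, "wy": 0, "wz": 0.18, "jaw": 1}
    - {"tx": 0.15, "ty": -0.8, "tz": 0, "wx": 0, "wy": 0, "wz": 0.18, "jaw": 1}
    - {"tx": 0, "ty": -0.8, "tz": 0, "wx": 0, "wy": 0, "wz": 0.18, "jaw": 1}

```text
t: 22.8
tool_pos: [0.5743, -0.0623, 0.0973]
tool_rot: [-2.154, -2.277, -0.007]
contact_force: [-0.7, 0.1, 0.4]
opening: -0.0002
```

Emit:
send_rows:
  series:
    - {"tx": -0.1, "ty": -0.8, "tz": 0, "wx": 0, "wy": 0, "wz": 0.18, "jaw": 1}
    - {"tx": -0.2, "ty": -0.8, "tz": 0, "wx": 0, "wy": 0, "wz": 0.18, "jaw": 1}
    - {"tx": -0.3, "ty": -0.8, "tz": 0, "wx": 0, "wy": 0, "wz": 0.18, "jaw": 1}
    - {"tx": -0.4, "ty": -0.75, "tz": 0, "wx": 0, "wy": 0, "wz": 0.18, "jaw": 1}
    - {"tx": -0.5, "ty": -0.65, "tz": 0, "wx": 0, "wy": 0, "wz": 0.18, "jaw": 1}

```text
t: 23.42
tool_pos: [0.5309, -0.0646, 0.099]
tool_rot: [-2.947, -1.057, -0.002]
contact_force: [0.5, 0.2, -0.8]
opening: -0.0001
```

Emit:
send_rows:
  series:
    - {"tx": -0.6, "ty": -0.5, "tz": 0, "wx": 0, "wy": 0, "wz": 0.18, "jaw": 1}
    - {"tx": -0.7, "ty": -0.4, "tz": 0, "wx": 0, "wy": 0, "wz": 0.18, "jaw": 1}
    - {"tx": -0.8, "ty": -0.3, "tz": 0, "wx": 0, "wy": 0, "wz": 0.18, "jaw": 1}
    - {"tx": -0.8, "ty": -0.2, "tz": 0, "wx": 0, "wy": 0.005, "wz": 0.13, "jaw": 1}

```text
t: 23.92
tool_pos: [0.4967, -0.0628, 0.1004]
tool_rot: [-3.129, 0.026, -0.004]
contact_force: [-0.3, -0.0, 0.1]
opening: 0.0002
```

```bash
python3 st2.py; python3 - <<'E'
from ma import *
im=ctrl.get_image("wrist");cv2.imwrite("pics/w10.png",im[:,:,::-1]);print(mark("wrist",im))
E
```

```text
t 23.93 r 0.0714 ang 177.0 z 0.1004 yaw -0.9 tilt [ 0.002 -0.013] f_tool [-0.3  0.  -0.1] q6 1.3
(np.float64(208.8), np.float32(146.0), np.float32(57.0), 7)
```

View pics/w10.png

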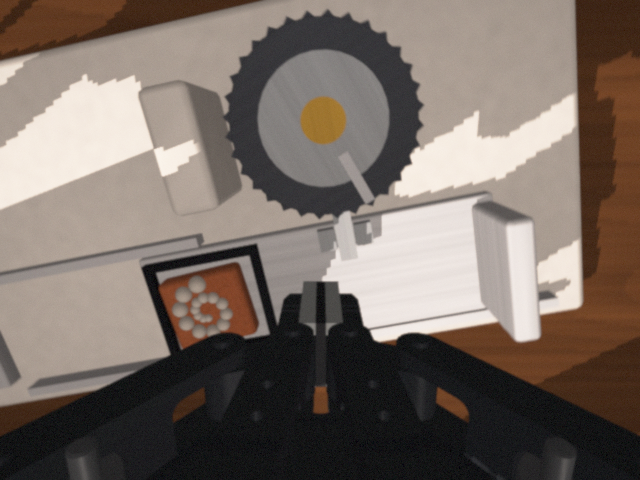

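Emit:
send_rows:
  series:
    - {"tx": -0.2, "ty": 0, "tz": 1.3, "wx": 0, "wy": 0, "wz": 0.03, "jaw": 1}
    - {"tx": 0, "ty": 0, "tz": 1.5, "wx": 0, "wy": 0, "wz": 0.02, "jaw": 1}
    - {"tx": 0, "ty": 0, "tz": 1.5, "wx": 0, "wy": 0, "wz": 0, "jaw": 1}
    - {"tx": 0, "ty": 0, "tz": 1.1, "wx": 0, "wy": 0, "wz": 0, "jaw": 1}
    - {"tx": 0.6, "ty": 0, "tz": 0.3, "wx": 0, "wy": 0, "wz": 0, "jaw": 1}

```text
t: 24.6
tool_pos: [0.5003, -0.0623, 0.041]
tool_rot: [-3.125, 0.125, -0.003]
contact_force: [-0.7, 0.7, 0.1]
opening: 0.0
```

```bash
python3 st2.py
```

```text
t 24.6 r 0.0678 ang 176.5 z 0.041 yaw -4.6 tilt [ 0.001 -0.014] f_tool [-0.8 -0.7 -0.1] q6 1.37
```

Emit:
send_rows:
  series:
    - {"tx": 0.5, "ty": 0, "tz": 0, "wx": 0, "wy": 0, "wz": 0, "jaw": 1}
    - {"tx": 0.45, "ty": 0, "tz": 0, "wx": 0, "wy": 0, "wz": 0, "jaw": 1}
    - {"tx": 0.4, "ty": 0, "tz": 0, "wx": 0, "wy": 0, "wz": 0, "jaw": 1}
    - {"tx": 0.22, "ty": 0.95, "tz": 0, "wx": 0, "wy": 0, "wz": -0.172, "jaw": 1}
    - {"tx": 0.22, "ty": 0.95, "tz": 0, "wx": 0, "wy": 0, "wz": -0.172, "jaw": 1}

```text
t: 25.22
tool_pos: [0.5123, -0.0813, 0.0407]
tool_rot: [-3.092, -0.431, 0.028]
contact_force: [-4.0, 0.5, 2.2]
opening: -0.0002
```

Emit:
send_rows:
  series:
    - {"tx": 0.22, "ty": 0.95, "tz": 0, "wx": -0.006, "wy": 0.004, "wz": -0.17, "jaw": 1}
    - {"tx": 0.22, "ty": 0.95, "tz": 0, "wx": -0.006, "wy": 0.004, "wz": -0.17, "jaw": 1}
    - {"tx": 0.22, "ty": 0.95, "tz": 0, "wx": -0.006, "wy": 0.004, "wz": -0.17, "jaw": 1}
    - {"tx": 0.22, "ty": 0.95, "tz": 0, "wx": -0.006, "wy": 0.004, "wz": -0.17, "jaw": 1}
    - {"tx": 0.22, "ty": 0.95, "tz": 0, "wx": -0.006, "wy": 0.004, "wz": -0.17, "jaw": 1}

```text
t: 25.85
tool_pos: [0.5445, -0.1169, 0.0407]
tool_rot: [-2.629, -1.718, 0.0]
contact_force: [-3.2, -2.4, 0.2]
opening: -0.0
```

```bash
python3 st2.py; python3 ma.py wrist
```

```text
t 25.85 r 0.0556 ang 245.0 z 0.0407 yaw 66.3 tilt [ 0.    -0.001] f_tool [-3.5 -1.9 -0.2] q6 0.07
wrist (np.float64(277.8), np.float32(154.0), np.float32(64.0), 8)
```

Emit:
send_rows:
  series:
    - {"tx": 0.22, "ty": 0.95, "tz": 0, "wx": 0, "wy": 0, "wz": -0.17, "jaw": 1}
    - {"tx": 0.22, "ty": 0.95, "tz": 0, "wx": 0, "wy": 0, "wz": -0.17, "jaw": 1}
    - {"tx": 0.22, "ty": 0.95, "tz": 0, "wx": 0, "wy": 0, "wz": -0.17, "jaw": 1}
    - {"tx": 0.22, "ty": 0.95, "tz": 0, "wx": 0, "wy": 0, "wz": -0.17, "jaw": 1}
    - {"tx": 0.22, "ty": 0.95, "tz": 0, "wx": 0, "wy": 0, "wz": -0.17, "jaw": 1}

```text
t: 26.52
tool_pos: [0.5929, -0.1161, 0.0411]
tool_rot: [1.661, 2.66, -0.017]
contact_force: [-0.3, -3.3, -1.0]
opening: 0.0003
```

```bash
python3 st2.py; python3 ma.py wrist
```

```text
t 26.52 r 0.0555 ang 296.6 z 0.0411 yaw 116.1 tilt [-0.011 -0.006] f_tool [-2.8 -1.7  1.1] q6 -0.76
wrist (np.float64(328.8), np.float32(148.0), np.float32(60.0), 8)
```

Emit:
send_rows:
  series:
    - {"tx": 0.22, "ty": 0.95, "tz": 0, "wx": 0, "wy": 0.003, "wz": -0.17, "jaw": 1}
    - {"tx": 0.22, "ty": 0.95, "tz": 0, "wx": 0, "wy": 0.003, "wz": -0.17, "jaw": 1}
    - {"tx": 0.22, "ty": 0.95, "tz": 0, "wx": 0, "wy": 0.003, "wz": -0.17, "jaw": 1}
    - {"tx": 0.2, "ty": 0.85, "tz": 0, "wx": 0, "wy": 0.003, "wz": -0.15, "jaw": 1}

```text
t: 27.08
tool_pos: [0.6195, -0.0883, 0.0426]
tool_rot: [0.7, 3.061, -0.015]
contact_force: [0.6, -2.0, -0.8]
opening: -0.0001
```

```bash
python3 st2.py; python3 ma.py wrist
```

```text
t 27.07 r 0.0559 ang 337.1 z 0.0426 yaw 154.2 tilt [-0.003 -0.009] f_tool [-1.4 -1.5  0.8] q6 -1.37
wrist (np.float64(6.2), np.float32(140.0), np.float32(57.0), 8)
```

Emit:
send_rows:
  series:
    - {"tx": -1.2, "ty": -0.2, "tz": 0, "wx": 0, "wy": 0, "wz": 0, "jaw": 1}
    - {"tx": -0.5, "ty": 0, "tz": -2, "wx": 0, "wy": 0, "wz": 0.15, "jaw": 1}
    - {"tx": 0, "ty": 0, "tz": -2, "wx": 0, "wy": 0, "wz": 0.15, "jaw": 1}
    - {"tx": 0, "ty": 0, "tz": -2, "wx": 0, "wy": 0, "wz": 0.15, "jaw": 1}

```text
t: 27.62
tool_pos: [0.6348, -0.0967, 0.1027]
tool_rot: [-1.407, -2.808, 0.011]
contact_force: [0.4, -0.1, 0.1]
opening: -0.0001
```

```bash
python3 st2.py; python3 ma.py wrist; python3 - <<'E'
from plan import *
plan([((.487,-.225,.10),100,5),((.485,-.208,.042),100,4)])
im=ctrl.get_image("wrist");cv2.imwrite("pics/w11.png",im[:,:,::-1])
E
```

```text
t 27.62 r 0.0733 ang 335.7 z 0.1027 yaw 126.8 tilt [-0.002 -0.007] f_tool [-0.3  0.2 -0.1] q6 -0.9
wrist (np.float64(4.0), np.float32(153.0), np.float32(58.0), 7)
{"tx": -0.26, "ty": -3.93, "tz": 0.14, "wx": -0.000, "wy": 0.001, "wz": 0.093, "jaw": 1},
{"tx": -0.63, "ty": -3.89, "tz": 0.14, "wx": -0.000, "wy": 0.001, "wz": 0.093, "jaw": 1},
{"tx": -0.98, "ty": -3.81, "tz": 0.14, "wx": -0.000, "wy": 0.001, "wz": 0.093, "jaw": 1},
{"tx": -1.33, "ty": -3.71, "tz": 0.14, "wx": -0.000, "wy": 0.001, "wz": 0.093, "jaw": 1},
{"tx": -1.67, "ty": -3.57, "tz": 0.13, "wx": -0.000, "wy": 0.001, "wz": 0.093, "jaw": 1},
{"tx": 0.43, "ty": 0.02, "tz": 1.45, "wx": 0.000, "wy": 0.000, "wz": 0.000, "jaw": 1},
{"tx": 0.43, "ty": 0.02, "tz": 1.45, "wx": 0.000, "wy": 0.000, "wz": 0.000, "jaw": 1},
{"tx": 0.43, "ty": 0.02, "tz": 1.45, "wx": 0.000, "wy": 0.000, "wz": 0.000, "jaw": 1},
{"tx": 0.43, "ty": 0.02, "tz": 1.45, "wx": 0.000, "wy": 0.000, "wz": 0.000, "jaw": 1},
```

View pics/w11.png

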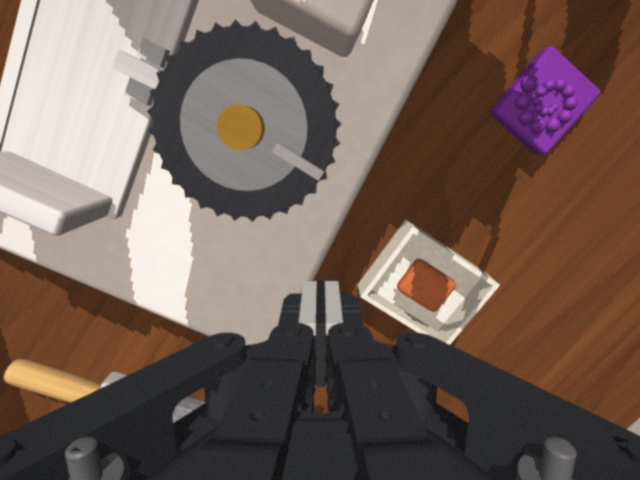

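Emit:
send_rows:
  series:
    - {"tx": -0.25, "ty": -3.9, "tz": 0.1, "wx": 0, "wy": 0, "wz": 0.093, "jaw": 1}
    - {"tx": -0.65, "ty": -3.9, "tz": 0.1, "wx": 0, "wy": 0, "wz": 0.093, "jaw": 1}
    - {"tx": -1, "ty": -3.8, "tz": 0.1, "wx": 0, "wy": 0, "wz": 0.093, "jaw": 1}
    - {"tx": -1.3, "ty": -3.7, "tz": 0.1, "wx": 0, "wy": 0, "wz": 0.093, "jaw": 1}
    - {"tx": -1.7, "ty": -3.6, "tz": 0.1, "wx": 0, "wy": 0, "wz": 0.093, "jaw": 1}

```text
t: 28.35
tool_pos: [0.485, -0.2283, 0.0979]
tool_rot: [2.018, 2.403, -0.005]
contact_force: [-0.0, -0.1, -1.4]
opening: 0.0002
```

```bash
python3 st2.py; python3 - <<'E'
from plan import *
print(ctrl.get_obs()["tool_pos"])
plan([((.485,-.212,.042),100,4)])
from ma import mark
im=ctrl.get_image("wrist");cv2.imwrite("pics/w12.png",im[:,:,::-1]);print(mark("wrist",im))
E
```

```text
t 28.35 r 0.1819 ang 242.8 z 0.0979 yaw 100.0 tilt [-0.005  0.   ] f_tool [-0.1 -0.   1.4] q6 -0.75
[ 0.48495399 -0.22830444  0.09793246]
{"tx": 0.41, "ty": 0.07, "tz": 1.40, "wx": 0.000, "wy": 0.001, "wz": -0.000, "jaw": 1},
{"tx": 0.41, "ty": 0.07, "tz": 1.40, "wx": 0.000, "wy": 0.001, "wz": -0.000, "jaw": 1},
{"tx": 0.40, "ty": 0.07, "tz": 1.40, "wx": 0.000, "wy": 0.001, "wz": -0.000, "jaw": 1},
{"tx": 0.40, "ty": 0.07, "tz": 1.40, "wx": 0.000, "wy": 0.001, "wz": -0.000, "jaw": 1},
(np.float64(252.2), np.float32(56.0), np.float32(0.0), 62)
```

View pics/w12.png

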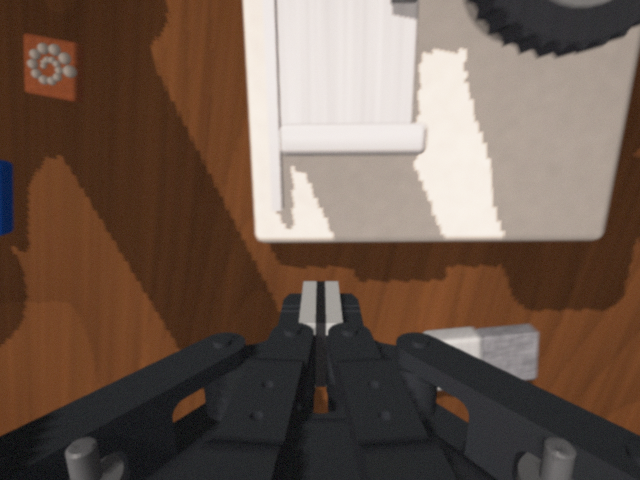

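Emit:
send_rows:
  series:
    - {"tx": 0.4, "ty": 0.2, "tz": 1.4, "wx": 0, "wy": 0, "wz": 0, "jaw": 1}
    - {"tx": 0.4, "ty": 0.1, "tz": 1.4, "wx": 0, "wy": 0, "wz": 0, "jaw": 1}
    - {"tx": 0.4, "ty": 0.1, "tz": 1.4, "wx": 0, "wy": 0, "wz": 0, "jaw": 1}
    - {"tx": 0.4, "ty": 0, "tz": 1.4, "wx": 0, "wy": 0, "wz": 0, "jaw": 1}

```text
t: 28.9
tool_pos: [0.4834, -0.2127, 0.0363]
tool_rot: [2.023, 2.402, -0.009]
contact_force: [0.2, 0.1, -1.2]
opening: 0.0004
```

```bash
python3 st2.py; python3 - <<'E'
from h import *
print(ctrl.get_obs()["tool_pos"])
im=ctrl.get_image("side")
cv2.imwrite("pics/s13.png",cv2.resize(im[150:330,230:430,::-1],None,fx=3.3,fy=3.3,interpolation=cv2.INTER_CUBIC))
E
```

```text
t 28.9 r 0.1689 ang 240.0 z 0.0363 yaw 99.8 tilt [-0.004 -0.004] f_tool [0.1 0.2 1.2] q6 -0.72
[ 0.48344861 -0.21270645  0.03633373]
```

View pics/s13.png

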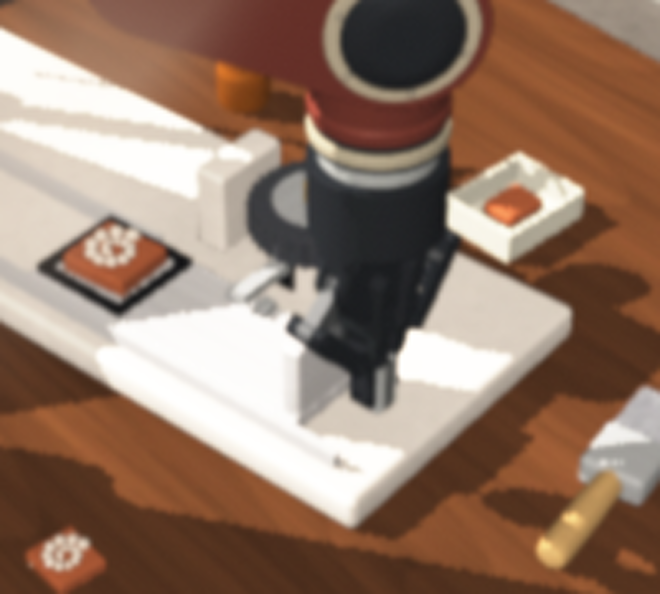

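Emit:
send_rows:
  series:
    - {"tx": 1, "ty": 0, "tz": -0.3, "wx": 0, "wy": 0, "wz": 0, "jaw": 1}
    - {"tx": 1, "ty": 0, "tz": -0.2, "wx": 0, "wy": 0, "wz": 0, "jaw": 1}
    - {"tx": 0.8, "ty": 0, "tz": 0, "wx": 0, "wy": 0, "wz": 0, "jaw": 1}
    - {"tx": 0.5, "ty": 0, "tz": 0, "wx": 0, "wy": 0, "wz": 0, "jaw": 1}
    - {"tx": 0.6, "ty": 0, "tz": 0, "wx": 0, "wy": 0, "wz": 0, "jaw": 1}

```text
t: 29.58
tool_pos: [0.4757, -0.1709, 0.0401]
tool_rot: [-2.021, -2.405, 0.011]
contact_force: [-1.9, -1.4, -0.5]
opening: 0.0001
```

```bash
python3 st2.py; python3 - <<'E'
from h import *
print(ctrl.get_obs()["tool_pos"])
im=ctrl.get_image("wrist");cv2.imwrite("pics/w14.png",im[:,:,::-1])
E
```

```text
t 29.57 r 0.1393 ang 228.5 z 0.0401 yaw 99.9 tilt [-0.004 -0.005] f_tool [-1.  -2.1  0.5] q6 -0.66
[ 0.47570786 -0.17089867  0.04006766]
```

View pics/w14.png

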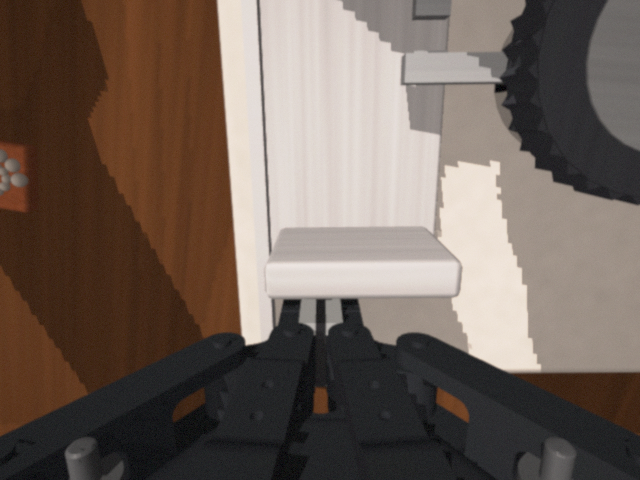

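Emit:
send_rows:
  series:
    - {"tx": 0.9, "ty": 0, "tz": 0, "wx": 0, "wy": 0, "wz": 0, "jaw": 1}
    - {"tx": 0.9, "ty": 0, "tz": 0, "wx": 0, "wy": 0, "wz": 0, "jaw": 1}
    - {"tx": 0.9, "ty": 0, "tz": 0, "wx": 0, "wy": 0, "wz": 0, "jaw": 1}
    - {"tx": 0.9, "ty": 0, "tz": 0, "wx": 0, "wy": 0, "wz": 0, "jaw": 1}
    - {"tx": 0.9, "ty": 0, "tz": 0, "wx": 0, "wy": 0, "wz": 0, "jaw": 1}

```text
t: 30.25
tool_pos: [0.467, -0.1236, 0.0401]
tool_rot: [-2.021, -2.403, 0.012]
contact_force: [-2.1, -2.4, 0.8]
opening: -0.0003
```

```bash
python3 st2.py; python3 - <<'E'
from h import *
print(ctrl.get_obs()["tool_pos"])
im=ctrl.get_image("wrist");cv2.imwrite("pics/w15.png",im[:,:,::-1])
E
```

```text
t 30.25 r 0.1161 ang 209.5 z 0.0401 yaw 99.9 tilt [-0.004 -0.006] f_tool [-2.  -2.5 -0.7] q6 -0.58
[ 0.46695632 -0.1236222   0.04008167]
```

View pics/w15.png

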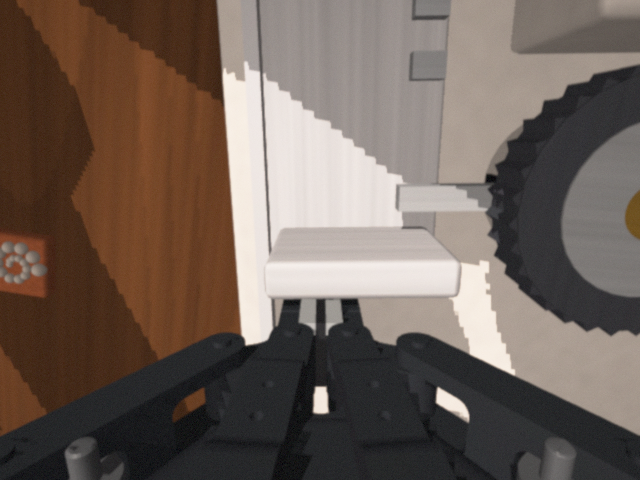

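```bash
python3 - <<'E'
from h import *
c=ctrl.camera_info("wrist")
a=np.radians(10); S=np.array([[np.cos(a),np.sin(a)],[-np.sin(a),np.cos(a)]]); O=np.array([.5675,-.0665])
# stand coords relative to ring (45,-120)
def st(u,v,z):
    d=c["R"].T@np.linalg.inv(c["mtx"])@np.array([u,v,1.]); o=-c["R"].T@c["t"]; X=o+d*(z-o[2])/d[2]
    return (S@(X[:2]-O)*1000+[45,-120]).round(1)
for n,u,v,z in (("bar tip far",400,185,.054),("bar tip near",398,212,.054),("bar root",490,212,.054),("plate top inner R",428,228,.086),("plate top inner L",283,228,.086),("plate top outer R",460,262,.086),("plate outer L",266,265,.086),("plate outer bottom visible R",455,296,.07),("slide edge R",440,150,.037),("lug near edge",430,80,.05),("lug L",410,65,.05),("ring c",640,215,.092)): print(n,st(u,v,z))
p=ctrl.get_obs()["tool_pos"]; print("tcp",(S@(p[:2]-O)*1000+[45,-120]).round(1))
E
```

```text
bar tip far [ -32.9 -113.2]
bar tip near [ -33.2 -123.9]
bar root [   3.  -123.9]
plate top inner R [ -29.8 -122.3]
plate top inner L [ -75.4 -122.3]
plate top outer R [ -18.7 -133.6]
plate outer L [ -81.3 -134.6]
plate outer bottom visible R [ -13.4 -152.6]
slide edge R [ -13.5 -100.9]
lug near edge [-23.1 -74.8]
lug L [-30.8 -69.6]
ring c [  30.7 -116.8]
tcp [ -63.9 -157.6]
```

Emit:
send_rows:
  series:
    - {"tx": 0.5, "ty": 0, "tz": 0, "wx": 0, "wy": 0, "wz": 0, "jaw": 1}
    - {"tx": 0.5, "ty": 0, "tz": 0, "wx": 0, "wy": 0, "wz": 0, "jaw": 1}
    - {"tx": 0.4, "ty": 0, "tz": 0, "wx": 0, "wy": 0, "wz": 0, "jaw": 1}

```text
t: 30.68
tool_pos: [0.4643, -0.1078, 0.04]
tool_rot: [-2.02, -2.403, 0.01]
contact_force: [-0.8, -2.3, 1.1]
opening: -0.0001
```

```bash
cat > st3.py <<'E'
from h import *
a=np.radians(10); S=np.array([[np.cos(a),np.sin(a)],[-np.sin(a),np.cos(a)]]); O=np.array([.5675,-.0665])
o=ctrl.get_obs();p=o["tool_pos"];R=Rn.from_rotvec(o["tool_rot"]).as_matrix(); print(round(o["t"],2),"tcp stand",(S@(p[:2]-O)*1000+[45,-120]).round(1),"f_tool",(R.T@o["contact_force"]).round(1))
E
python3 st3.py
```

```text
30.68 tcp stand [ -63.8 -142.8] f_tool [-2.2 -1.2 -1.1]
```

Emit:
send_rows:
  series:
    - {"tx": 0.5, "ty": 0, "tz": 0, "wx": 0, "wy": 0, "wz": 0, "jaw": 1}
    - {"tx": 0.5, "ty": 0, "tz": 0, "wx": 0, "wy": 0, "wz": 0, "jaw": 1}

```text
t: 30.92
tool_pos: [0.4624, -0.0975, 0.04]
tool_rot: [-2.02, -2.403, 0.011]
contact_force: [-0.5, -2.0, 0.8]
opening: 0.0002
```

```bash
python3 st3.py; python3 - <<'E'
from h import *
im=ctrl.get_image("wrist");cv2.imwrite("pics/w16.png",im[:,:,::-1])
E
```

```text
30.93 tcp stand [ -63.9 -132.3] f_tool [-1.9 -0.9 -0.8]
```

View pics/w16.png

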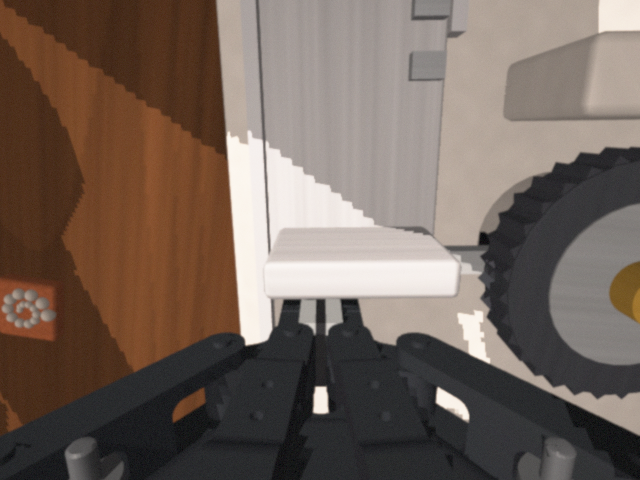

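Emit:
send_rows:
  series:
    - {"tx": 0.5, "ty": 0, "tz": 0, "wx": 0, "wy": 0, "wz": 0, "jaw": 1}
    - {"tx": 0.4, "ty": 0, "tz": 0, "wx": 0, "wy": 0, "wz": 0, "jaw": 1}
    - {"tx": 0.3, "ty": 0, "tz": 0, "wx": 0, "wy": 0, "wz": 0, "jaw": 1}

```text
t: 31.35
tool_pos: [0.4604, -0.0857, 0.04]
tool_rot: [2.02, 2.405, -0.013]
contact_force: [0.9, -11.8, -3.3]
opening: 0.0003
```

```bash
python3 st3.py
```

```text
31.35 tcp stand [ -63.8 -120.3] f_tool [-11.8  -1.1   3.4]
```

Force has jumped to 12 N: at the stop. One short hold, then check.

Emit:
send_rows:
  series:
    - {"tx": 0.2, "ty": 0, "tz": 0, "wx": 0, "wy": 0, "wz": 0, "jaw": 1}
    - {"tx": 0.15, "ty": 0, "tz": 0, "wx": 0, "wy": 0, "wz": 0, "jaw": 1}

```text
t: 31.6
tool_pos: [0.4606, -0.0862, 0.0402]
tool_rot: [2.013, 2.4, -0.023]
contact_force: [-0.5, -7.1, -2.0]
opening: 0.0
```

```bash
python3 st3.py
```

```text
31.6 tcp stand [ -63.7 -120.8] f_tool [-6.9 -1.8  2.1]
```

Emit:
send_rows:
  series:
    - {"tx": -0.8, "ty": 0, "tz": 0, "wx": 0, "wy": 0, "wz": 0, "jaw": 1}
    - {"tx": -2, "ty": 0, "tz": 0, "wx": 0, "wy": 0, "wz": 0, "jaw": 1}
    - {"tx": -4, "ty": 0, "tz": 0, "wx": 0, "wy": 0, "wz": 0, "jaw": 1}
    - {"tx": -5, "ty": 0, "tz": -1, "wx": 0, "wy": 0, "wz": 0, "jaw": 1}
    - {"tx": -2, "ty": -2, "tz": -4, "wx": 0, "wy": 0, "wz": 0, "jaw": 1}

```text
t: 32.22
tool_pos: [0.4641, -0.2279, 0.089]
tool_rot: [-2.016, -2.409, 0.018]
contact_force: [0.5, -0.5, 0.2]
opening: -0.0
```

Emit:
send_rows:
  series:
    - {"tx": -4, "ty": -4, "tz": -3, "wx": 0, "wy": 0, "wz": 0, "jaw": 1}
    - {"tx": -4, "ty": -4, "tz": 0, "wx": 0, "wy": 0, "wz": 0, "jaw": 1}
    - {"tx": 0, "ty": 0, "tz": 0, "wx": 0, "wy": 0, "wz": 0, "jaw": 1}

```text
t: 32.6
tool_pos: [0.4004, -0.3275, 0.1249]
tool_rot: [2.016, 2.399, -0.017]
contact_force: [-0.1, 1.6, 0.1]
opening: -0.0003
```

```bash
python3 st3.py; python3 - <<'E'
from ma import *
im=ctrl.get_image("top");cv2.imwrite("pics/t17.png",im[:,:,::-1]);print(mark("top",im))
cv2.imwrite("pics/s17.png",ctrl.get_image("side")[:,:,::-1])
E
```

```text
32.6 tcp stand [-164.9 -348.1] f_tool [ 1.6  0.1 -0.1]
(np.float64(5.9), np.float32(145.0), np.float32(63.0), 9)
```

View pics/t17.png

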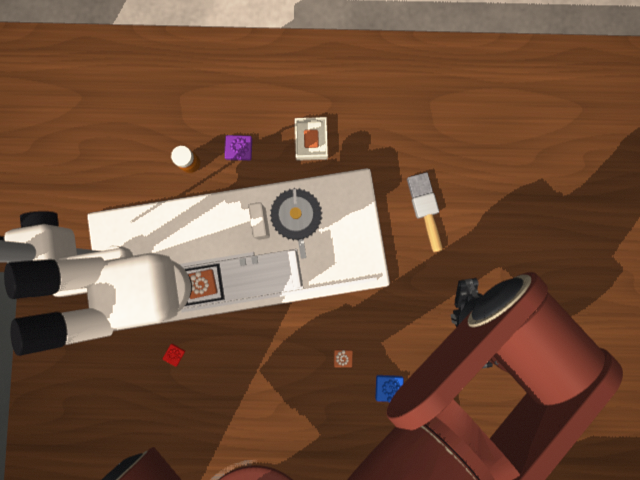

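View pics/s17.png

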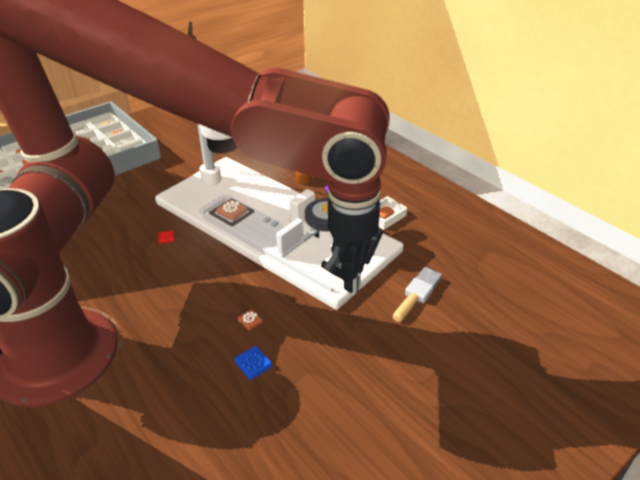

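```bash
python3 - <<'E'
from ma import *
print("mark start",mark("top",cv2.imread("pics/top0.png")[:,:,::-1]))
def edge(f,y0,y1,x0,x1): pass
A=onz("top",215+572/4,155+488/4,.086); 
im=cv2.imread("pics/t17.png")
cv2.imwrite("pics/t17c.png",cv2.resize(im[155:305,165:355],None,fx=4,fy=4,interpolation=cv2.INTER_CUBIC))
def cen(f,box):
    i=cv2.imread(f); x0,x1,y0,y1=box; h=cv2.cvtColor(i,cv2.COLOR_BGR2HSV)[y0:y1,x0:x1]
    m=((h[...,0]<15)&(h[...,1]>120)&(h[...,2]>80)); 
    ys,xs=np.nonzero(m); return (xs.min()+xs.max())/2+x0,(ys.min()+ys.max())/2+y0
a=cen("pics/top0.png",(235,278,254,298));b=cen("pics/t17.png",(188,222,262,306));print(a,b,np.linalg.norm(onz("top",*a,.05)-onz("top",*b,.05)))
E
```

```text
mark start (np.float64(11.8), np.float32(147.0), np.float32(61.0), 9)
(np.float64(255.0), np.float64(275.0)) (np.float64(202.5), np.float64(284.0)) 0.09536250434112944
```

View pics/t17c.png

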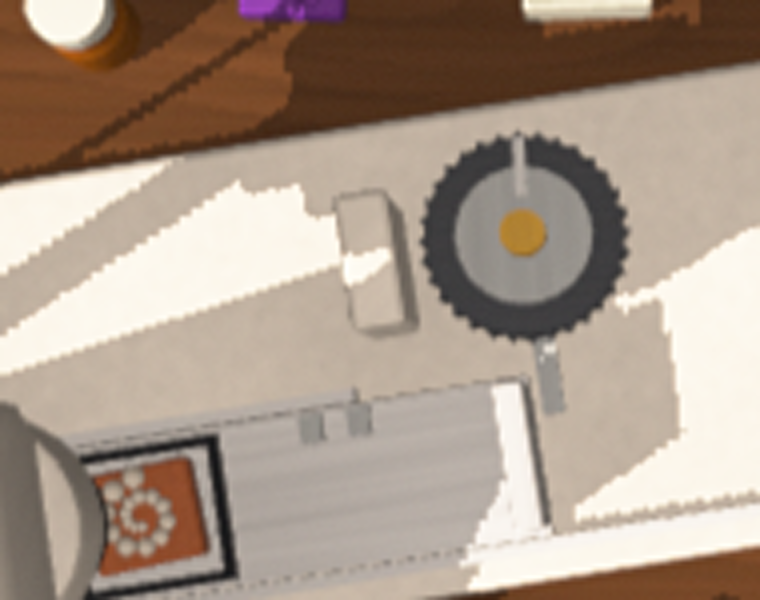

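```bash
python3 - <<'E'
from h import *
for z,a,b in ((.086,(352,241.25),(296,249.5)),(.043,(273.75,255.5),(219.5,264.25)),(.043,(278,290.5),(223.5,299.5))): print(np.linalg.norm(onz("top",*a,z)-onz("top",*b,z)))
print(ctrl.get_obs()["contact_force"]); print(ctrl.finish_job())
E
```

```text
0.09764288190674068
0.09958902004383172
0.09957043947564088
[0.01309925 0.2688506  0.22704707]
the job is handed in; nothing more can be done
None
```

I turned the locking ring two full turns anticlockwise in four fingertip strokes. I then pushed the freed slide by its end plate to its stop, backed the arm clear and handed the job in. No verdict is given.

**Ring:** the last picture puts its mark about 6° short of two full turns (about 714°), and I followed it through every stroke. The allowance is 35°.

**Slide:** the push force jumped to about 12 N, which marks the stop. Three picture measurements gave the travel as 97.6, 99.6 and 99.6 mm. A fourth, from the fossil's outline, gave 95.4 mm. I set that one aside because the microscope head partly hides the fossil in that view.

**Fossil and bystanders:** the fossil lies in its recess, and the finger never went near it. The tray, jar and brush look unmoved in the top view, though I only checked that by eye. The contact force was about zero at hand-in.

Two things did not match the description:
- **Fingertip:** the shut tips sat about 24 mm behind the TCP, not 11 mm ahead. My first approach passed above the ring without touching it, and I corrected the height from the pictures.
- **Lock bar:** the push plate appeared to pass straight through the raised lock bar, with no rise in force.

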